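Pack and lock the sample transport case

TASK

Pack the sample canisters for transport: flip the hasp off its staple and throw it right back towards the robot, then raise the lid of the grey case until it stands open, and stand every white canister from the steel tray upright on the case floor. Then shut the lid, fold the hasp down over its staple, and lock it by pushing the steel pin through the staple's eye until its black handle is up against the staple or nearly so. Leave the amber bottle on the tray and everything else on the bench where they are.

Things in the scene. Friction and masses are not known exactly. Their poses are not given: they have to be found in the camera images.
- case: Grey hard transport case fixed to the bench. Origin: centre of the underside of the box part; x points away from the robot at yaw 0, y left, z up. Box 190 mm (x) by 280 mm (y), walls and floor 10 mm thick, rim 100 mm high (inside 170 by 260 mm, floor at z = 10 mm). In front of it (x = -95 to -145 mm) is a solid housing 112 mm high that carries the hasp. The lid covers the box; the shut lid's top is at z = 112 mm.
- lid (a joint): Lid angle in rad: 0 shut, 1.8 fully open against its stop (about 1.57 is vertical). Hinge along the case's y on the far rim; opens upward and away from the robot (a positive turn about the case's +y). Stiff hinge: stays where it is left; up to about 7 N at the handle moves it. Lid 12 mm thick.
- lid_hinge (a point): Point on the lid's hinge axis, at x = 95, y = 0, z = 106 mm in the case frame. Turns with the lid.
- lid_handle (a point): Centre of the lid's handle: a black bar 14 mm thick, 56 mm long along the case's y, standing 35 mm off the lid's top near its front edge (bar centre at x = -70, y = 60, z = 147 mm in the case frame when shut), on two thin posts inset 10 mm from its ends. Can be pinched by its two ends from above and turns in that pinch.
- hasp (a joint): Hasp angle in rad: 0 lying flat over the lid with its slot round the staple, 2.2 thrown right back towards the robot against its stop. Hinge along the case's y on the front housing. Free-swinging: it falls to 0 or to 2.2 from either side of upright (upright about 1.4 to 1.6).
- hasp_hinge (a point): Point on the hasp's hinge axis, at x = -120, y = -55, z = 118 mm in the case frame. The hasp turns about the case's -y.
- hasp_bar (a point): Centre of the hasp's pull bar: steel bar 14 mm thick, 56 mm long along the case's y, at the free end of the 60 mm wide, 5 mm thick slotted strap; with the hasp flat it is 110 mm beyond the hinge and 18 mm above it (24 mm above the shut lid's top). Can be pinched by its two ends from above and turns in that pinch.
- eye (a point): Centre of the staple's eye. The staple is an upright steel block on the lid, 26 mm (x) by 34 mm (y) and 46 mm tall, with a 16 mm square hole running right through it along this point's y axis (the case's y). With the lid shut the centre is at x = -65, y = -55, z = 144 mm in the case frame, 32 mm above the lid's top and clear above the flat hasp.
- tray: Flat steel tray 250 by 270 mm, 4 mm thick with a 12 mm rim, fixed; origin at the centre of its underside. The canisters and the amber bottle stand on it at the start.
- pin_grip (a point): Locking pin, centre of its black square handle (20 by 20 by 55 mm long). The handle is followed along +x by a steel shank 10 mm thick and 80 mm long with a tapered nose; 135 mm in all, 90 g. It lies level on the bench at the start, handle flat, shank in the air. Site x axis points to the nose, z up.
- pin_tip (a point): Nose of the pin, 107.5 mm along x from the handle's centre.
- pin_lock (a point): Point on the pin's axis 19 mm ahead of the handle's front face (46.5 mm from the handle's centre, 61 mm behind the nose). With the handle touching the staple it lies about at the eye's centre (2 mm past it).
- flask: Amber glass bottle with white cap, 48 mm across, 120 mm tall, on the tray among the canisters; origin at the centre of its underside. To be left alone.
- can1_mid (a point): Sample canister, may be absent: plain white plastic cylinder with grey cap, 60 mm across, 60 mm tall, about 0.16 kg, weighted base; point at its centre, half-way up. z up. Starts upright on the tray.
- can2_mid (a point): Sample canister, may be absent: plain white plastic cylinder with grey cap, 60 mm across, 60 mm tall, about 0.16 kg, weighted base; point at its centre, half-way up. z up. Starts upright on the tray.
- can3_mid (a point): Sample canister, may be absent: plain white plastic cylinder with grey cap, 60 mm across, 60 mm tall, about 0.16 kg, weighted base; point at its centre, half-way up. z up. Starts upright on the tray.
- beaker: Glass beaker, 72 mm across, 85 mm tall, near the far edge; leave alone.
- jar: White jar with blue lid, 70 mm across, 90 mm tall, far side; leave alone.
- tipbox: Blue tip box 70 by 120 by 60 mm, far side; leave alone.
There are look-alikes about, which are no part of the job. Leave any purple look-alike of the part that bears can2_mid alone. Several things look just like the part that bears pin_grip: the one meant starts farthest to the robot's left.

How it is judged:
By the outcome, as a careful person would: the job done as asked, in the order asked, and still so for the second after the job is handed in, with the robot touching nothing.
Of can1, can2, can3 only 2 to 3 are there at a start; the rules pass over those that are not, and their reading is None.
At some moment in a run one of can1, can2, can3 may be knocked a few centimetres aside while the robot is not near it.
Once in a run the grip may slacken for a moment while it holds something.
It also fails if it takes over 210 s, if anything falls off the work surface, if the arm or the gripper's body presses on something with over 40 N, if the wrist force passes 120 N, or if a joint passes its speed limit or range.

ROBOT

A 7-joint arm with a two-finger parallel gripper is mounted at the origin on the work surface. World frame = base frame: x ahead of the robot, y to its left, z up, the work surface at z = 0. Lengths are in m, angles in rad, forces in N, time in s.
With the tool pointing down it reaches from about 0.35 to 0.9 m from the base axis. Payload 7.2 kg.
Tool frame: the origin (TCP) lies at the centre of the arm's flange, where the gripper is bolted on; the fingertips stand 182 mm ahead of it and the grasp point (between the pads) lies 163 mm ahead of it; z points along the fingers, y is the line along which they close (so a half turn about z gives the same grasp; the last joint's range is limited). The gripper opens to 88 mm and grips with 3 to 60 N. Pads are 20 mm wide; open, the fingers measure 115 mm over their backs; the gripper's body (75 mm by 178 mm) begins 61 mm behind the grasp point.
Start: joints at [1.225, 0.411, -0.013, 1.596, 0.006, 1.134, -0.082], TCP at [0.171, -0.601, 0.405] pointing down, gripper open.
Joint ranges: [-2.95, 2.95], [-0.29, 1.99], [-1.47, 1.44], [0.14, 2.54], [-1.03, 4.17], [0.13, 1.85], [-2.86, 2.86]. Speed limits (rad/s): [2.39, 2.39, 3.01, 3.01, 3.14, 3.14, 3.14].

INTERFACE

Orientations are given as a unit quaternion [x, y, z, w].
In Python, from station import sense, vision, order gives the robot as it stands.
- The arm moves only by the tool drive_tool, never from a script. Its argument "series" is a list of rows, each a list of 2 entries, a list of its own where there are three numbers: the shift along the tool's x, y, z each as a share of 0.1 m, from -1 to 1, then the turn, a rotation vector about the tool's x, y, z each as a share of 60 degrees, from -1 to 1. A call has 1 to 12 rows; each row is the pose to reach, as a shift and turn from the pose commanded when the call began, along the tool's axes at that moment; what a row does not reach only later rows make up. A row lasts 1/8 s, in which the tool goes at most 62.5 mm and 10.7 degrees, less where a joint would pass 70% of its speed; a pose out of reach is approached as far as the arm can. A call with a number of a shift or a turn outside -1 to 1 is refused whole. A call with a gripper value outside its range is refused whole. "fingers" is the closure, from -1 (fully open) to 1 (shut), set as the call begins (left out, the last holds). The fingers move at their own pace and stop on an object; "newtons" is the grip in N (left out, the last holds). Time passes only in rows, so rows that repeat a pose let the fingers close. It gives the time, the measured TCP pose, the force, the opening and the grip force at its end, in the units of the state.
- sense(): the state, without advancing time (a new reading comes with each control period).
- vision.read_camera(name): name is "side" or "top" or "wrist"; returns a dict with "image" (420x560x3 uint8, red, green, blue), "range_z" (420x560 float32, m along the optical axis (not along the pixel's ray), 0 where there is no reading), "K" (3x3 intrinsics, pixels), "rvec" (rotation vector, rad) and "tvec" (3), from world to camera coordinates, as OpenCV has them. Camera axes: x right, y down, z forward; pixel columns grow to the right and rows downward; lengths in m; the calibration is good to about 2 mm. The wrist camera is an equidistant fisheye: a pixel r from the principal point sees the ray r / f radians off the axis. A picture is of the moment at which its call begins.
- order.sign_off(): hands the job in; it is judged then, once.
The state is a dict: "time_s": time; "qpos": joint angles; "qvel": joint speeds; "joint_efforts": joint torques, N m; "tcp_pos": TCP position; "orientation": TCP orientation; "force": force on the tool from outside, world axes, zero at the start; "ft_torque": the same for the moment, N m; "finger_gap": finger opening in m; "grip_force": force on a finger pad.
Only numpy, scipy, OpenCV 4.12 (cv2) and the standard library are available. Lean on these libraries where they do the work, as an engineer would, in place of code of your own. Each camera call takes 0.05 s, during which the arm holds its last target. There are 200 camera calls.

## Working session

There is one attempt and no reset: what is moved stays moved. The work goes in short steps, Python scripts to look and compute and a tool call to move; the robot and the scene stay as the last step left them, time stands still between calls to the robot, and variables do not carry over. Pictures are saved under pics/ and viewed, at most 14 in all, crops included, and the job is handed in when it is done.

Besides the shell and the picture viewer there is one more tool, called after "Emit:" by a JSON object that holds its "api" and its "payload", one argument or row to a line. drive_tool: Moves the arm, as the interface text tells. Its arguments: {"type":"object","properties":{"series":{"type":"array","items":{"type":"array"}},"fingers":{"type":"number"},"newtons":{"type":"number"}},"required":["series"]}

```bash
ls; mkdir -p pics
cat > h.py <<'E'
import numpy as np, cv2, json
from scipy.spatial.transform import Rotation as R
from station import sense, vision, order
def cam(n):
    d=vision.read_camera(n); d['Rm']=cv2.Rodrigues(np.array(d['rvec'],float))[0]; d['t']=np.array(d['tvec'],float).reshape(3); d['K']=np.array(d['K'],float); d['n']=n
    return d
def save(d,fn,crop=None,s=1):
    im=d['image'][:,:,::-1]
    if crop: x0,y0,x1,y1=crop; im=im[y0:y1,x0:x1]
    if s!=1: im=cv2.resize(im,None,fx=s,fy=s,interpolation=cv2.INTER_CUBIC)
    cv2.imwrite('pics/'+fn,im)
def ray(d,u,v):
    K=d['K']; x=np.stack([(np.asarray(u,float)-K[0,2])/K[0,0],(np.asarray(v,float)-K[1,2])/K[1,1]],-1)
    if d['n']=='wrist':
        r=np.linalg.norm(x,axis=-1,keepdims=True)+1e-9
        c=np.concatenate([x/r*np.sin(r),np.cos(r)],-1)
    else: c=np.concatenate([x,np.ones(x.shape[:-1]+(1,))],-1)
    return -d['Rm'].T@d['t'], c@d['Rm']
def plane(d,u,v,z):
    o,r=ray(d,u,v); return o+r*((z-o[2])/r[...,2])[...,None]
def pt(d,u,v):  # by range
    o,r=ray(d,u,v); c=r@d['Rm'].T
    z=d['range_z'][np.asarray(v,int),np.asarray(u,int)]
    return o+r*(z/c[...,2])[...,None]
def cloud(d):
    v,u=np.mgrid[0:420,0:560]; P=pt(d,u,v); P[d['range_z']<=0]=np.nan; return P
def proj(d,P):
    c=np.asarray(P,float)@d['Rm'].T+d['t']; K=d['K']
    if d['n']=='wrist':
        rr=np.linalg.norm(c[...,:2],axis=-1); th=np.arctan2(rr,c[...,2]); x=c[...,:2]/rr[...,None]*th[...,None]
    else: x=c[...,:2]/c[...,2:]
    return x*[K[0,0],K[1,1]]+K[:2,2]
def goto(p,yaw=None,q=None,tilt=None):
    """print shift/turn shares from current pose to TCP pos p"""
    s=sense(); A=R.from_quat(s['orientation']); d=A.inv().apply(np.array(p)-s['tcp_pos'])/0.1
    print('shift',d.round(3))
    if q is not None: print('turn',((A.inv()*q).as_rotvec()/np.radians(60)).round(3))
def down(yaw): # tool z down, tool y along world direction yaw
    y=np.array([np.cos(yaw),np.sin(yaw),0]); z=np.array([0,0,-1.]); return R.from_matrix(np.stack([np.cross(y,z),y,z],1))
E
python3 - <<'E'
from h import *
for n in['top','side','wrist']:
    d=cam(n); save(d,n+'0.png'); print(n,d['K'].tolist(),(-d['Rm'].T@d['t']).round(3),d['Rm'][2].round(3))
s=sense(); print(s); print(R.from_quat(s['orientation']).as_matrix().round(3))
E
```

```text
pics
top [[409.69490459849095, 0.0, 281.30571743632856], [0.0, 409.69490459849095, 209.35573344775364], [0.0, 0.0, 1.0]] [ 0.446 -0.076  1.153] [ 0.062  0.006 -0.998]
side [[464.28222118973133, 0.0, 285.9326595383647], [0.0, 464.28222118973133, 205.49213044875967], [0.0, 0.0, 1.0]] [-0.16   0.601  0.789] [ 0.56  -0.584 -0.588]
wrist [[325.19226210127806, 0.0, 285.9447567776301], [0.0, 325.19226210127806, 210.1771815439077], [0.0, 0.0, 1.0]] [ 0.245 -0.581  0.386] [-0.273 -0.076 -0.959]
{'time_s': 0.15, 'qpos': array([ 1.2248209 ,  0.411737  , -0.01271608,  1.5968115 ,  0.00559213,
        1.13433596, -0.08217347]), 'qvel': array([-1.50660924e-04, -2.69104422e-03, -3.31722607e-05, -2.43646828e-03,
        6.13508715e-05, -2.01732751e-03,  1.34958728e-03]), 'joint_efforts': array([ 1.35521852e-03, -5.88335788e+01,  6.42397888e-01, -2.91292441e+01,
       -5.37273462e-02,  1.57733710e-02,  1.11037762e-04]), 'tcp_pos': array([ 0.17132915, -0.60089514,  0.40400562]), 'orientation': array([ 9.90366913e-01,  1.38466544e-01, -1.26027644e-04, -6.15386860e-04]), 'force': array([-0.13956534,  0.33338987,  0.08144131]), 'ft_torque': array([ 0.03674233, -0.00384675,  0.02339922]), 'grip_force': 0.0, 'finger_gap': 0.08749616279955803}
[[ 0.962  0.274 -0.   ]
 [ 0.274 -0.962  0.001]
 [-0.    -0.001 -1.   ]]
```

View pics/top0.png

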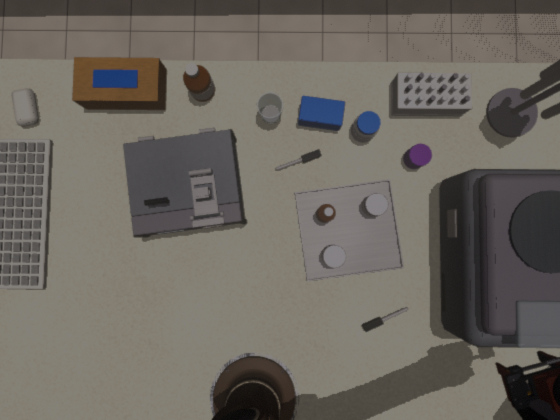

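View pics/side0.png

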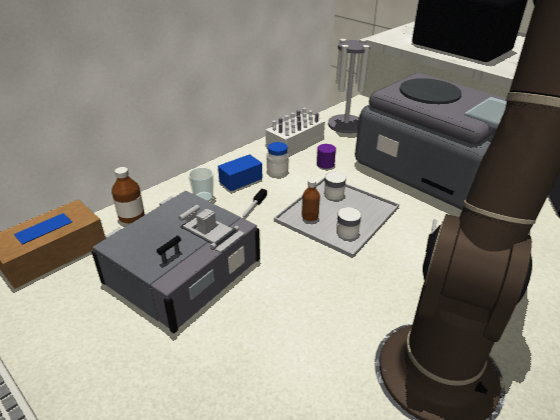

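Top view: the case is at (185,185), with its lid handle at (157,201) and hasp/staple at (205,197). There are two white canisters at (376,205) and (334,257), the amber bottle at (327,212), and a purple look-alike at (419,156). Pin candidates are A, handle (312,155), and B, handle (372,323). A has the smaller column, so it is farther to the robot's left and is the one meant. I'll confirm it in a crop and measure.

```bash
cat > m1.py <<'E'
from h import *
t=cam('top'); s=cam('side')
P=cloud(t); Q=cloud(s)
im=t['image'].astype(int); hsv=cv2.cvtColor(t['image'],cv2.COLOR_RGB2HSV)
for n,(u,v) in dict(lid=(150,165),house=(170,222),handle=(157,202),st=(203,192),canA=(376,205),canB=(334,257),fl=(328,212),purple=(420,154),bench=(260,300),tray=(350,225),pinA=(312,155),pinB=(372,323)).items():
    print(n,pt(t,np.array([u]),np.array([v])).round(4)[0], hsv[v,u])
# lid: top-height mask in region
reg=(P[...,0]>.2)&(P[...,1]>.0)
for zlo,zhi in [(.104,.116),(.116,.128),(.128,.15),(.15,.175)]:
    m=(P[...,2]>zlo)&(P[...,2]<zhi); m[:, 255:]=False; m[:120]=False; m[245:]=False; m[:,:115]=False
    n,l,st,c=cv2.connectedComponentsWithStats(m.astype(np.uint8))
    for i in range(1,n):
        if st[i,4]>12:
            pts=P[l==i]; r=cv2.minAreaRect(pts[:,:2].astype(np.float32)*1000); print(zlo,st[i],pts.mean(0).round(4),[np.round(x,1) for x in r])
# pins: dark
for (x0,y0,x1,y1) in [(265,140,330,180),(355,300,415,340)]:
    g=t['image'][y0:y1,x0:x1].max(2); m=(g<60).astype(np.uint8)
    n,l,st,c=cv2.connectedComponentsWithStats(m); i=1+np.argmax(st[1:,4]); 
    print('pin',st[i],c[i]+[x0,y0],plane(t,*(c[i]+[x0,y0])[:,None],.02), cv2.minAreaRect(np.argwhere(l==i)[:,::-1].astype(np.float32)))
save(t,'crop_pinA.png',(260,135,335,180),8)
save(t,'crop_case.png',(115,115,255,245),5)
E
python3 m1.py
```

```text
lid [0.6212 0.2676 0.1138] [140  10  78]
house [0.4758 0.2134 0.1096] [165  18  84]
handle [0.5231 0.2337 0.1559] [ 0 23 34]
st [0.5484 0.121  0.1595] [  5  13 118]
canA [ 0.5283 -0.3218  0.0644] [158   8 133]
canB [ 0.3894 -0.2104  0.0656] [158   8 133]
fl [ 0.5048 -0.1876  0.1255] [160   6 133]
purple [ 0.6675 -0.4415  0.0601] [141 124 101]
bench [ 0.2647 -0.0131  0.0005] [ 22  35 133]
tray [ 0.4758 -0.2622  0.0055] [  4  14 129]
pinA [ 0.6706 -0.154   0.0159] [ 8 20 51]
pinB [ 0.2101 -0.3193  0.0226] [20 33 46]
0.104 [ 123  128  119  108 8648] [0.5851 0.1927 0.112 ] [array([584.5, 186.9]), array([251.1, 280.8]), np.float64(8.2)]
0.104 [195 183  19  17  83] [0.564  0.1226 0.1119] [array([554.5, 127.4]), array([41.8, 44.5]), np.float64(6.0)]
0.104 [196 199  14   3  22] [0.5324 0.1329 0.1117] [array([532.5, 131.1]), array([ 3.8, 32.8]), np.float64(6.3)]
0.116 [190 174  34  50 749] [0.5345 0.1238 0.1208] [array([536.7, 129.6]), array([119.4,  84. ]), np.float64(15.2)]
0.116 [202 219   6   4  14] [0.4796 0.1224 0.1175] [array([480.4, 123.8]), array([ 7.7, 13.2]), np.float64(0.4)]
0.116
[... 252 characters left out ...]
5455 0.1116 0.1374] [array([545.7, 111.1]), array([13.2, 29.8]), np.float64(65.4)]
0.15 [194 187  15  12 157] [0.5472 0.1256 0.1576] [array([547.6, 125.7]), array([26.2, 33.7]), np.float64(9.1)]
0.15 [144 197  24   9 110] [0.5257 0.239  0.1535] [array([526. , 239.3]), array([13.6, 56. ]), np.float64(9.5)]
pin [ 37  10  18  13 121] [310.50413223 155.88429752] [[ 0.66721835 -0.14955079  0.02      ]] ((45.470802307128906, 15.919708251953125), (6.663989543914795, 18.197818756103516), 70.01689147949219)
pin [  7  18  21  13 148] [371.99324324 323.72972973] [[ 0.20757592 -0.31986833  0.02      ]] ((17.100004196166992, 23.700000762939453), (7.602630615234375, 19.230182647705078), 63.43495178222656)
```

```bash
cat > m2.py <<'E'
from h import *
yaw=.143; o=np.array([.6037,.1895,0]); Rc=R.from_euler('z',yaw)
W=lambda x,y,z: o+Rc.apply([x/1e3,y/1e3,z/1e3])
if __name__=='__main__':
    t=cam('top'); s=cam('side'); Q=cloud(s)
    for n,p in dict(handle=(-70,60,154),bar=(-10,-55,143),staple=(-65,-55,167),hinge=(-120,-55,121)).items():
        w=W(*p); u,v=proj(s,w).astype(int); q=Q[v-8:v+9,u-14:u+15].reshape(-1,3); q=q[np.linalg.norm(q-w,axis=1)<.03]
        hi=q[q[:,2]>np.nanpercentile(q[:,2],80)]
        print(n,'pred',w.round(4),'side px',(u,v),'side: top pts mean',hi.mean(0).round(4),'zmax',np.nanmax(q[:,2]).round(4))
    for P,nm in((cloud(t),'top'),(Q,'side')):
        for n,(x,y) in dict(A=(.528,-.322),B=(.389,-.2104),fl=(.505,-.188)).items():
            m=(np.abs(P[...,0]-x)<.045)&(np.abs(P[...,1]-y)<.045)
            q=P[m&(P[...,2]>.03)]; zt=np.percentile(q[:,2],97); c=q[q[:,2]>.057 if n!='fl' else q[:,2]>.11]
            print(nm,n,'ztop',zt.round(4),'top centre',((c[:,:2].max(0)+c[:,:2].min(0))/2).round(4),np.ptp(c[:,:2],axis=0).round(3))
        m=(P[...,0]>.6)&(P[...,0]<.71)&(P[...,1]>-.2)&(P[...,1]<.0)&(P[...,2]>.005)&(P[...,2]<.035)
        q=P[m]; r=cv2.minAreaRect((q[:,:2]*1e3).astype(np.float32)); print(nm,'pin',len(q),np.percentile(q[:,2],[5,50,95]).round(4),r)
        h=q[q[:,2]>.0155]; 
        if len(h): print('  hi',len(h),h.mean(0).round(4),cv2.minAreaRect((h[:,:2]*1e3).astype(np.float32)))
E
python3 m2.py
```

```text
handle pred [0.5259 0.2389 0.154 ] side px (np.int64(167), np.int64(242)) side: top pts mean [0.5237 0.2405 0.1545] zmax 0.1562
bar pred [0.6016 0.1336 0.143 ] side px (np.int64(188), np.int64(209)) side: top pts mean [0.5979 0.1389 0.1437] zmax 0.145
staple pred [0.5472 0.1258 0.167 ] side px (np.int64(204), np.int64(210)) side: top pts mean [0.5454 0.1299 0.1592] zmax 0.1606
hinge pred [0.4928 0.118  0.121 ] side px (np.int64(223), np.int64(235)) side: top pts mean [0.4996 0.1168 0.1224] zmax 0.1242
top A ztop 0.0679 top centre [ 0.5311 -0.3222] [0.059 0.059]
top B ztop 0.0684 top centre [ 0.392  -0.2108] [0.058 0.059]
top fl ztop 0.1261 top centre [ 0.5065 -0.1879] [0.023 0.02 ]
top pin 288 [0.0056 0.0169 0.0225] ((653.6240234375, -101.08252716064453), (105.5659408569336, 198.29029846191406), 0.5787612199783325)
  hi 166 [ 0.665  -0.1412  0.0195] ((656.4196166992188, -116.61056518554688), (20.111892700195312, 127.58319854736328), 20.30032730102539)
side A ztop 0.067 top centre [ 0.5281 -0.3233] [0.06  0.068]
side B ztop 0.0666 top centre [ 0.39   -0.2087] [0.062 0.061]
side fl ztop 0.1246 top centre [ 0.5035 -0.1878] [0.022 0.023]
side pin 191 [0.0089 0.0157 0.0223] ((653.51416015625, -115.01458740234375), (119.19729614257812, 78.71066284179688), 78.83796691894531)
  hi 100 [ 0.6622 -0.1406  0.0195] ((651.7530517578125, -114.87118530273438), (21.471271514892578, 129.5261993408203), 21.71602439880371)
```

View pics/crop_pinA.png

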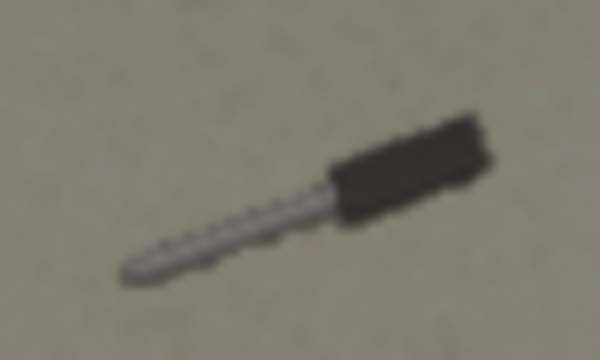

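View pics/crop_case.png

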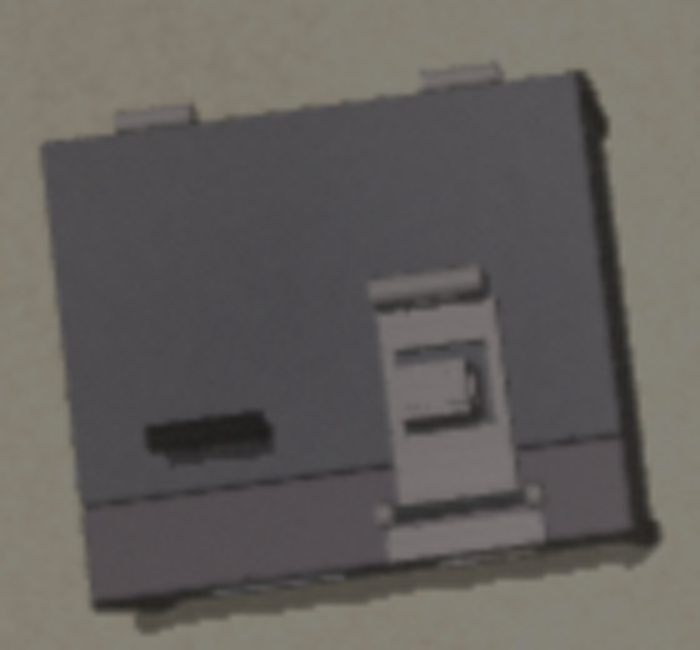

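The crop shows pin A as a black handle on the right with the steel shank and nose to the left, so it's a locking pin and the leftmost one. The case crop shows the hasp flat over the staple, with the pull bar at its far end and the lid handle at lower left. Case pose is (0.6037, 0.1895) with yaw 0.143, and both views agree to about 2 mm. Moving over the hasp bar now.

Emit:
{"api": "drive_tool", "payload": {
  "series": [
    [[0.88,-0.84,0],[0,0,0.128]],
    [[0.88,-0.84,0],[0,0,0.128]],
    [[0.88,-0.84,0],[0,0,0.128]]
  ],
  "fingers": -1
}}

```text
time_s: 0.72
tcp_pos: [0.236, -0.4928, 0.4051]
orientation: [0.997, 0.075, 0.001, -0.0]
force: [-1.0, -0.4, -0.1]
finger_gap: 0.0877
grip_force: 0.0
```

Emit:
{"api": "drive_tool", "payload": {
  "series": [
    [[0.38,-0.48,0],[0,0,0]],
    [[0.76,-0.95,0],[0,0,0]],
    [[0.76,-0.95,0],[0,0,0]]
  ]
}}

```text
time_s: 1.1
tcp_pos: [0.2967, -0.3887, 0.4051]
orientation: [0.997, 0.075, 0.001, -0.0]
force: [-0.7, -0.6, -0.1]
finger_gap: 0.088
grip_force: 0.0
```

Emit:
{"api": "drive_tool", "payload": {
  "series": [
    [[0.38,-0.48,0],[0,0,0]],
    [[0.76,-0.95,0],[0,0,0]],
    [[0.76,-0.95,0],[0,0,0]]
  ]
}}

```text
time_s: 1.48
tcp_pos: [0.3579, -0.2845, 0.405]
orientation: [0.997, 0.074, 0.001, -0.0]
force: [0.2, -0.1, -0.6]
finger_gap: 0.0876
grip_force: 0.0
```

Emit:
{"api": "drive_tool", "payload": {
  "series": [
    [[0.38,-0.48,0],[0,0,0]],
    [[0.76,-0.95,0],[0,0,0]],
    [[0.76,-0.95,0],[0,0,0]]
  ]
}}

```text
time_s: 1.85
tcp_pos: [0.4194, -0.1801, 0.4049]
orientation: [0.997, 0.074, 0.001, -0.0]
force: [-1.0, -0.7, -0.1]
finger_gap: 0.0879
grip_force: 0.0
```

Emit:
{"api": "drive_tool", "payload": {
  "series": [
    [[0.38,-0.48,0],[0,0,0]],
    [[0.76,-0.95,0],[0,0,0]],
    [[0.76,-0.95,0],[0,0,0]]
  ]
}}

```text
time_s: 2.22
tcp_pos: [0.4811, -0.0755, 0.4046]
orientation: [0.997, 0.074, 0.001, -0.0]
force: [0.9, 0.2, -0.3]
finger_gap: 0.0878
grip_force: 0.0
```

Emit:
{"api": "drive_tool", "payload": {
  "series": [
    [[0.38,-0.48,0],[0,0,0]],
    [[0.76,-0.95,0],[0,0,0]],
    [[0.76,-0.95,0],[0,0,0]]
  ]
}}

```text
time_s: 2.6
tcp_pos: [0.5426, 0.0293, 0.4042]
orientation: [0.997, 0.073, 0.0, -0.001]
force: [-0.1, -1.4, 0.1]
finger_gap: 0.0878
grip_force: 0.0
```

Emit:
{"api": "drive_tool", "payload": {
  "series": [
    [[0.38,-0.48,0],[0,0,0]],
    [[0.76,-0.95,0],[0,0,0]],
    [[0.76,-0.95,0],[0,0,0]],
    [[0.76,-0.95,0],[0,0,0]]
  ]
}}

```text
time_s: 3.1
tcp_pos: [0.6031, 0.1298, 0.4038]
orientation: [0.998, 0.07, -0.001, 0.001]
force: [0.1, -1.2, 1.0]
finger_gap: 0.0881
grip_force: 0.0
```

```bash
cat >> h.py <<'E'
yaw=.143; o=np.array([.6037,.1895,0]); Rc=R.from_euler('z',yaw)
W=lambda x,y,z: o+Rc.apply([x/1e3,y/1e3,z/1e3])
QD=down(yaw-np.pi/2)  # tool y = -case y
C=lambda p: Rc.inv().apply(np.asarray(p)-o)*1e3
def tocase(x,y,z,q=QD):  # grasp point target in case frame mm
    s=sense(); A=R.from_quat(s['orientation']); g=s['tcp_pos']+A.apply([0,0,.163]); print('t',s['time_s'],'grasp now case',C(g).round(1))
    goto(W(x,y,z)-q.apply([0,0,.163]),q=q)
E
cat > m3.py <<'E'
from h import *
w=cam('wrist'); save(w,'w1.png'); P=cloud(w); c=C(P.reshape(-1,3)).reshape(P.shape)
for n,(x,y,zl,zh) in dict(bar=(-10,-55,132,150),handle=(-70,60,147,162),staple=(-65,-55,150,165)).items():
    m=(abs(c[...,0]-x)<20)&(abs(c[...,1]-y)<40)&(c[...,2]>zl)&(c[...,2]<zh); q=c[m]
    if len(q)>5: print(n,len(q),q.mean(0).round(1),q.min(0).round(1),q.max(0).round(1))
m=(abs(c[...,0]-50)<30)&(abs(c[...,1])<80); print('lid z',np.nanmedian(c[m][:,2]))
tocase(-10,-55,146)
E
python3 m3.py
```

```text
bar 1243 [ -9.4 -55.1 142.9] [-19.2 -82.9 135.3] [ -3.6 -27.6 146.6]
handle 401 [-66.7  66.2 153.2] [-75.4  47.6 147. ] [-62.6  87.7 157.5]
staple 1371 [-63.1 -55.5 158.6] [-78.7 -72.4 150. ] [-51.9 -38.4 161.6]
lid z 114.17065494895539
t 3.15 grasp now case [ -9.5 -59.4 241.2]
shift [-0.006 -0.043  0.952]
turn [ 0.002  0.001 -0.003]
```

Emit:
{"api": "drive_tool", "payload": {
  "series": [
    [[0,-0.04,0.4],[0,0,0]],
    [[0,-0.04,0.7],[0,0,0]],
    [[0,-0.04,0.9],[0,0,0]],
    [[0,-0.04,0.95],[0,0,0]],
    [[0,-0.04,0.95],[0,0,0]]
  ]
}}

```text
time_s: 3.78
tcp_pos: [0.6023, 0.1358, 0.3102]
orientation: [0.997, 0.071, 0.0, 0.0]
force: [-1.0, -0.3, 1.1]
finger_gap: 0.0877
grip_force: 0.0
```

Emit:
{"api": "drive_tool", "payload": {
  "series": [
    [[0,0,0],[0,0,0]],
    [[0,0,0],[0,0,0]],
    [[0,0,0],[0,0,0]],
    [[0,0,0],[0,0,0]]
  ],
  "fingers": 1,
  "newtons": 20
}}

```text
time_s: 4.28
tcp_pos: [0.6026, 0.1351, 0.31]
orientation: [0.997, 0.071, 0.0, 0.002]
force: [0.7, -6.7, 2.8]
finger_gap: 0.0557
grip_force: 20.0
```

Emit:
{"api": "drive_tool", "payload": {
  "series": [
    [[-0.02,0,-0.1],[0,0,0]],
    [[-0.06,0,-0.215],[0,0,0]],
    [[-0.11,0,-0.32],[0,0,0]],
    [[-0.157,0,-0.414],[0,0,0]],
    [[-0.225,0,-0.505],[0,0,0]],
    [[-0.294,0,-0.59],[0,0,0]],
    [[-0.463,0,-0.734],[0,0,0]],
    [[-0.657,0,-0.843],[0,0,0]],
    [[-0.869,0,-0.91],[0,0,0]],
    [[-0.869,0,-0.91],[0,0,0]]
  ]
}}

```text
time_s: 5.52
tcp_pos: [0.5155, 0.1227, 0.4014]
orientation: [0.997, 0.071, 0.001, 0.002]
force: [1.5, -7.1, 0.6]
finger_gap: 0.0559
grip_force: 20.0
```

Emit:
{"api": "drive_tool", "payload": {
  "series": [
    [[-0.11,0,-0.017],[0,0,0]],
    [[-0.22,0,-0.025],[0,0,0]],
    [[-0.33,0,-0.02],[0,0,0]],
    [[-0.443,0,-0.005],[0,0,0]],
    [[-0.55,0,0.03],[0,0,0]],
    [[-0.656,0,0.06],[0,0,0]],
    [[-0.76,0,0.11],[0,0,0]],
    [[-0.853,0,0.165],[0,0,0]],
    [[-0.92,0,0.215],[0,0,0]],
    [[-0.92,0,0.215],[0,0,0]]
  ]
}}

```text
time_s: 6.78
tcp_pos: [0.4243, 0.1095, 0.3792]
orientation: [0.997, 0.071, -0.001, 0.002]
force: [-2.9, -8.8, 6.9]
finger_gap: 0.0558
grip_force: 20.0
```

Emit:
{"api": "drive_tool", "payload": {
  "series": [
    [[0,0,0],[0,0,0]],
    [[0,0,0],[0,0,0]],
    [[0,0,0],[0,0,0]],
    [[0,0,-0.3],[0,0,0]],
    [[0,0,-0.6],[0,0,0]],
    [[0,0,-0.6],[0,0,0]]
  ],
  "fingers": -1
}}

```text
time_s: 7.52
tcp_pos: [0.4255, 0.1122, 0.441]
orientation: [0.997, 0.072, 0.002, -0.0]
force: [0.1, -0.2, -1.0]
finger_gap: 0.0875
grip_force: 0.0
```

Emit:
{"api": "drive_tool", "payload": {
  "series": [
    [[0,-0.5,0],[0,0,0]],
    [[0.5,-1,0],[0,0,0]],
    [[0.8,-1,0],[0,0,0]],
    [[0.8,-1,0],[0,0,0]],
    [[0.8,-1,0],[0,0,0]]
  ]
}}

```text
time_s: 8.15
tcp_pos: [0.4892, 0.2219, 0.438]
orientation: [0.997, 0.072, -0.001, 0.0]
force: [-0.3, -0.5, 0.2]
finger_gap: 0.0877
grip_force: 0.0
```

```bash
cat > m4.py <<'E'
from h import *
for n in('wrist','top','side'):
    w=cam(n); P=cloud(w); c=C(P.reshape(-1,3)).reshape(P.shape)
    if n=='side': save(w,'s1.png',(60,120,340,350),2)
    for k,(x,y,zl,zh) in dict(handle=(-70,60,146,162),staple=(-65,-55,150,165),barback=(-199,-55,180,225)).items():
        m=(abs(c[...,0]-x)<25)&(abs(c[...,1]-y)<45)&(c[...,2]>zl)&(c[...,2]<zh); q=c[m]
        if len(q)>5: print(n,k,len(q),q.mean(0).round(1),q.min(0).round(1),q.max(0).round(1))
tocase(-70,60,157)
E
python3 m4.py
```

```text
wrist handle 1133 [-69.7  59.5 154.2] [-76.9  32.3 148.1] [-63.3  87.7 157.4]
wrist staple 1190 [-65.1 -54.2 158.9] [-78.5 -72.9 150.2] [-52.3 -37.8 161.5]
wrist barback 57 [-176.7  -62.7  199.4] [-182.7  -83.1  195.3] [-174.   -25.   203.3]
top handle 26 [-73.7  77.4 152.4] [-76.7  67.4 148.1] [-69.9  88.8 157.5]
top staple 159 [-65.  -55.4 157.5] [-77.8 -72.1 150.5] [-51.6 -38.  162.7]
top barback 296 [-190.4  -55.6  201.7] [-205.8  -85.3  188.8] [-174.1  -25.8  209.1]
side handle 159 [-73.6  63.  151.7] [-79.3  33.2 146.3] [-63.5  89.8 156.3]
side staple 153 [-68.2 -52.4 156.7] [-80.3 -72.6 150.4] [-52.  -35.2 162.3]
side barback 292 [-195.1  -50.3  200.6] [-207.6  -84.   188.2] [-174.4  -21.9  207.3]
t 8.3 grasp now case [-108.9   48.1  276.1]
shift [ 0.389 -0.119  1.191]
turn [0.001 0.    0.001]
```

View pics/s1.png

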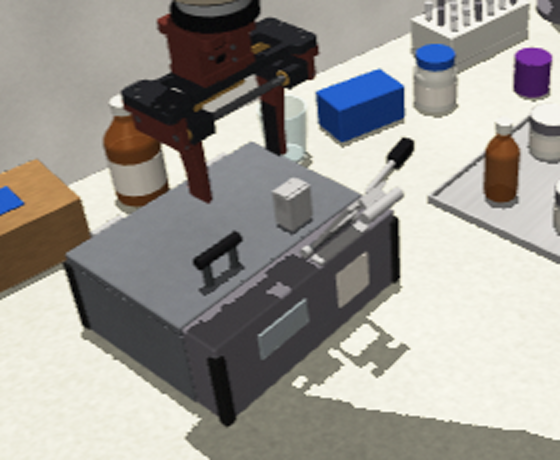

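The hasp is thrown back: the pull bar is at crop (380,200), with the staple free at (293,205) and the lid handle at (218,250). Gripping the lid handle next.

Emit:
{"api": "drive_tool", "payload": {
  "series": [
    [[0.2,-0.06,0.3],[0,0,0]],
    [[0.39,-0.12,0.6],[0,0,0]],
    [[0.39,-0.12,0.8],[0,0,0]],
    [[0.39,-0.12,0.8],[0,0,0]]
  ]
}}

```text
time_s: 8.8
tcp_pos: [0.526, 0.2389, 0.358]
orientation: [0.997, 0.072, -0.001, 0.001]
force: [-0.2, 0.3, 0.6]
finger_gap: 0.0878
grip_force: 0.0
```

Emit:
{"api": "drive_tool", "payload": {
  "series": [
    [[0,0,0.2],[0,0,0]],
    [[0,0,0.35],[0,0,0]],
    [[0,0,0.43],[0,0,0]],
    [[0,0,0.43],[0,0,0]]
  ]
}}

```text
time_s: 9.3
tcp_pos: [0.5266, 0.2394, 0.316]
orientation: [0.997, 0.072, -0.0, 0.0]
force: [-0.4, 0.6, 1.0]
finger_gap: 0.0878
grip_force: 0.0
```

Emit:
{"api": "drive_tool", "payload": {
  "series": [
    [[0,0,0],[0,0,0]],
    [[0,0,0],[0,0,0]],
    [[0,0,0],[0,0,0]],
    [[0,0,0],[0,0,0]]
  ],
  "fingers": 1,
  "newtons": 30
}}

```text
time_s: 9.8
tcp_pos: [0.5268, 0.2396, 0.3164]
orientation: [0.997, 0.072, 0.0, -0.0]
force: [-0.2, -0.3, 0.4]
finger_gap: 0.0557
grip_force: 30.0
```

```bash
python3 -c "
from h import *
tocase(-70,60,153)
for a in np.arange(0,1.81,.15):
    x=-165*np.cos(a)+41*np.sin(a); z=165*np.sin(a)+41*np.cos(a); print(round(a,2),round((x+165)/100,3),round(-(z-41)/100,3))
"
```

```text
t 9.8 grasp now case [-69.   60.6 153.4]
shift [-0.01   0.005  0.004]
turn [-0.    -0.     0.001]
0.0 0.0 -0.0
0.15 0.08 -0.242
0.3 0.195 -0.469
0.45 0.343 -0.677
0.6 0.52 -0.86
0.75 0.722 -1.015
0.9 0.946 -1.137
1.05 1.185 -1.225
1.2 1.434 -1.276
1.35 1.689 -1.29
1.5 1.942 -1.265
1.65 2.189 -1.202
1.8 2.424 -1.104
```

Emit:
{"api": "drive_tool", "payload": {
  "series": [
    [[0.035,0,-0.12],[0,0,0]],
    [[0.08,0,-0.24],[0,0,0]],
    [[0.135,0,-0.355],[0,0,0]],
    [[0.195,0,-0.469],[0,0,0]],
    [[0.265,0,-0.575],[0,0,0]],
    [[0.343,0,-0.677],[0,0,0]],
    [[0.43,0,-0.77],[0,0,0]],
    [[0.52,0,-0.86],[0,0,0]],
    [[0.52,0,-0.86],[0,0,0]]
  ]
}}

```text
time_s: 10.92
tcp_pos: [0.5793, 0.2471, 0.4037]
orientation: [0.997, 0.072, 0.002, -0.0]
force: [-0.6, -0.4, 0.9]
finger_gap: 0.0557
grip_force: 30.0
```

Emit:
{"api": "drive_tool", "payload": {
  "series": [
    [[0.1,0,-0.08],[0,0,0]],
    [[0.202,0,-0.155],[0,0,0]],
    [[0.312,0,-0.22],[0,0,0]],
    [[0.426,0,-0.277],[0,0,0]],
    [[0.545,0,-0.325],[0,0,0]],
    [[0.665,0,-0.365],[0,0,0]],
    [[0.79,0,-0.395],[0,0,0]],
    [[0.914,0,-0.416],[0,0,0]],
    [[0.914,0,-0.416],[0,0,0]]
  ]
}}

```text
time_s: 12.05
tcp_pos: [0.6701, 0.2602, 0.4449]
orientation: [0.997, 0.071, 0.002, -0.001]
force: [1.8, 0.8, 0.3]
finger_gap: 0.0553
grip_force: 30.0
```

Emit:
{"api": "drive_tool", "payload": {
  "series": [
    [[0.127,0,-0.01],[0,0,0]],
    [[0.255,0,-0.014],[0,0,0]],
    [[0.38,0,-0.005],[0,0,0]],
    [[0.508,0,0.011],[0,0,0]],
    [[0.63,0,0.04],[0,0,0]],
    [[0.755,0,0.074],[0,0,0]],
    [[0.85,0,0.11],[0,0,0]],
    [[0.91,0,0.135],[0,0,0]],
    [[0.91,0,0.135],[0,0,0]]
  ]
}}

```text
time_s: 13.18
tcp_pos: [0.76, 0.273, 0.4332]
orientation: [0.997, 0.071, 0.004, -0.001]
force: [2.0, 1.2, 4.4]
finger_gap: 0.0549
grip_force: 30.0
```

Emit:
{"api": "drive_tool", "payload": {
  "series": [
    [[0,0,0],[0,0,0]],
    [[0,0,0],[0,0,0]],
    [[0,0,0],[0,0,0]],
    [[0,0,-0.4],[0,0,0]],
    [[0,0,-0.8],[0,0,0]],
    [[0,0,-0.9],[0,0,0]],
    [[0,0,-0.9],[0,0,0]]
  ],
  "fingers": -1
}}

```text
time_s: 14.05
tcp_pos: [0.7587, 0.2733, 0.5202]
orientation: [0.997, 0.072, 0.0, -0.0]
force: [0.7, -0.1, 0.4]
finger_gap: 0.0876
grip_force: 0.0
```

```bash
cat > cans.py <<'E'
from h import *
def cans():
    for n in('top','side'):
        w=cam(n); P=cloud(w)
        m=(P[...,0]>.28)&(P[...,0]<.66)&(P[...,1]<-.07)&(P[...,1]>-.43)&(P[...,2]>.057)&(P[...,2]<.075)
        k,l,st,cc=cv2.connectedComponentsWithStats(m.astype(np.uint8))
        for i in range(1,k):
            if st[i,4]>40:
                q=P[l==i]; c,r=cv2.minEnclosingCircle((q[:,:2]*1e3).astype(np.float32)); mm=(q[:,:2].max(0)+q[:,:2].min(0))*500
                print(n,st[i],np.round(c,1),round(r,1),mm.round(1),'z',np.median(q[:,2]).round(4))
    return w
if __name__=='__main__':
    w=cans(); save(w,'s2.png',(60,60,410,350),2)
    tocase(0,60,160)
E
python3 cans.py
```

```text
top [365 193  23  23 417] [ 531.3 -322.8] 30.7 [ 531.1 -322.5] z 0.0641
top [323 245  23  23 427] [ 392.3 -211.2] 30.8 [ 391.9 -210.7] z 0.0643
side [325 172  21  14 222] [ 525.8 -321.7] 33.4 [ 525.6 -322.2] z 0.0645
side [302 197  18  10  96] [ 500.6 -185.2] 23.7 [ 499.2 -184.2] z 0.066
side [337 207  24  17 308] [ 389.6 -207.9] 33.6 [ 389.5 -208.1] z 0.0642
t 14.15 grasp now case [165.   60.5 355.2]
shift [-1.649  0.003  1.956]
turn [0.001 0.002 0.001]
```

View pics/s2.png

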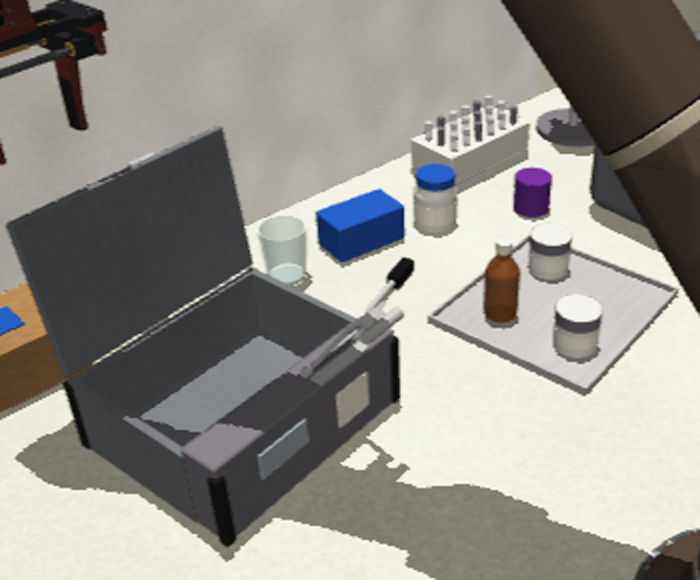

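The lid stands open with an empty case floor. The canisters are at crop (550,250) and (577,325), and the amber bottle at (502,285). Going to the far canister, A.

Emit:
{"api": "drive_tool", "payload": {
  "series": [
    [[-0.25,0.45,0],[0,0,0]],
    [[-0.52,0.93,0],[0,0,0]],
    [[-0.52,0.93,0],[0,0,0]]
  ]
}}

```text
time_s: 14.52
tcp_pos: [0.7205, 0.1679, 0.5193]
orientation: [0.998, 0.068, -0.001, 0.002]
force: [0.6, 0.3, -0.2]
finger_gap: 0.0876
grip_force: 0.0
```

Emit:
{"api": "drive_tool", "payload": {
  "series": [
    [[-0.25,0.45,0],[0,0,0]],
    [[-0.52,0.93,0],[0,0,0]],
    [[-0.52,0.93,0],[0,0,0]]
  ]
}}

```text
time_s: 14.9
tcp_pos: [0.6823, 0.0695, 0.5195]
orientation: [0.998, 0.069, -0.001, 0.001]
force: [0.5, -0.2, -0.3]
finger_gap: 0.088
grip_force: 0.0
```

Emit:
{"api": "drive_tool", "payload": {
  "series": [
    [[-0.25,0.45,0.3],[0,0,0]],
    [[-0.52,0.93,0.5],[0,0,0]],
    [[-0.52,0.93,0.5],[0,0,0]]
  ]
}}

```text
time_s: 15.28
tcp_pos: [0.6437, -0.0294, 0.4674]
orientation: [0.998, 0.069, -0.002, 0.001]
force: [0.3, 0.7, -0.3]
finger_gap: 0.0875
grip_force: 0.0
```

Emit:
{"api": "drive_tool", "payload": {
  "series": [
    [[-0.25,0.45,0.3],[0,0,0]],
    [[-0.52,0.93,0.5],[0,0,0]],
    [[-0.52,0.93,0.5],[0,0,0]]
  ]
}}

```text
time_s: 15.65
tcp_pos: [0.6054, -0.1281, 0.4178]
orientation: [0.998, 0.069, -0.002, 0.0]
force: [0.1, 0.2, 0.5]
finger_gap: 0.0878
grip_force: 0.0
```

Emit:
{"api": "drive_tool", "payload": {
  "series": [
    [[-0.25,0.45,0.3],[0,0,0]],
    [[-0.52,0.93,0.5],[0,0,0]],
    [[-0.52,0.93,0.5],[0,0,0]]
  ]
}}

```text
time_s: 16.02
tcp_pos: [0.5673, -0.227, 0.3682]
orientation: [0.998, 0.07, -0.002, -0.0]
force: [0.6, 0.8, 0.3]
finger_gap: 0.0876
grip_force: 0.0
```

Emit:
{"api": "drive_tool", "payload": {
  "series": [
    [[-0.25,0.45,0.3],[0,0,0]],
    [[-0.51,0.91,0.5],[0,0,0]],
    [[-0.51,0.91,0.5],[0,0,0]],
    [[-0.51,0.91,0.5],[0,0,0]]
  ]
}}

```text
time_s: 16.52
tcp_pos: [0.5326, -0.3192, 0.3206]
orientation: [0.997, 0.073, 0.001, -0.001]
force: [0.4, 1.2, 0.4]
finger_gap: 0.0878
grip_force: 0.0
```

```bash
cat > wc.py <<'E'
from h import *
import sys
x,y=float(sys.argv[1]),float(sys.argv[2])
w=cam('wrist'); P=cloud(w)
m=(abs(P[...,0]-x)<.06)&(abs(P[...,1]-y)<.06)&(P[...,2]>.056)&(P[...,2]<.075)
q=P[m]; c,r=cv2.minEnclosingCircle((q[:,:2]*1e3).astype(np.float32)); print(len(q),np.round(c,1),r,((q[:,:2].max(0)+q[:,:2].min(0))*500).round(1),'z',np.median(q[:,2]))
c=C([c[0]/1e3,c[1]/1e3,.05]); print('case',c); tocase(*c)
E
python3 wc.py .5295 -.322
```

```text
4668 [ 530.  -324.1] 30.784347534179688 [ 529.9 -324.6] z 0.06567384208150502
case [-146.11022237 -497.83980238   50.        ]
t 16.575 grasp now case [-142.3 -492.9  158. ]
shift [-0.037  0.048  1.08 ]
turn [-0.001 -0.002  0.004]
```

Emit:
{"api": "drive_tool", "payload": {
  "series": [
    [[-0.04,0.05,0.3],[0,0,0]],
    [[-0.04,0.05,0.6],[0,0,0]],
    [[-0.04,0.05,0.8],[0,0,0]],
    [[-0.04,0.05,0.8],[0,0,0]]
  ]
}}

```text
time_s: 17.08
tcp_pos: [0.5279, -0.3257, 0.2393]
orientation: [0.997, 0.073, -0.001, -0.001]
force: [-0.8, -0.2, -0.3]
finger_gap: 0.0876
grip_force: 0.0
```

Emit:
{"api": "drive_tool", "payload": {
  "series": [
    [[0,0,0.15],[0,0,0]],
    [[0,0,0.28],[0,0,0]],
    [[0,0,0.28],[0,0,0]]
  ]
}}

```text
time_s: 17.45
tcp_pos: [0.5269, -0.3271, 0.2112]
orientation: [0.997, 0.072, -0.001, -0.0]
force: [-0.4, -0.9, 0.1]
finger_gap: 0.0878
grip_force: 0.0
```

Emit:
{"api": "drive_tool", "payload": {
  "series": [
    [[0,0,0],[0,0,0]],
    [[0,0,0],[0,0,0]],
    [[0,0,0],[0,0,0]],
    [[0,0,-0.2],[0,0,0]],
    [[0,0,-0.5],[0,0,0]],
    [[0,0,-1],[0,0,0]],
    [[0,0,-1],[0,0,0]]
  ],
  "fingers": 1,
  "newtons": 30
}}

```text
time_s: 18.32
tcp_pos: [0.5286, -0.3277, 0.3178]
orientation: [0.997, 0.072, 0.003, 0.002]
force: [0.3, -0.7, -2.1]
finger_gap: 0.0596
grip_force: 30.0
```

```bash
python3 -c "
from h import *
tocase(0,62,160)"
```

```text
t 18.325 grasp now case [-147.  -502.1  154.8]
shift [ 1.484 -5.631 -0.073]
turn [ 0.005 -0.006  0.001]
```

Emit:
{"api": "drive_tool", "payload": {
  "series": [
    [[0.2,-0.2,-0.3],[0,0,0]],
    [[0.6,-0.5,-0.45],[0,0,0]],
    [[0.9,-0.93,-0.45],[0,0,0]],
    [[0.9,-0.93,-0.45],[0,0,0]]
  ]
}}

```text
time_s: 18.82
tcp_pos: [0.6048, -0.2165, 0.3575]
orientation: [0.997, 0.076, 0.001, -0.002]
force: [0.4, 0.1, -2.0]
finger_gap: 0.0594
grip_force: 30.0
```

Emit:
{"api": "drive_tool", "payload": {
  "series": [
    [[0.3,-0.5,0],[0,0,0]],
    [[0.58,-0.94,0],[0,0,0]],
    [[0.58,-0.94,0],[0,0,0]]
  ]
}}

```text
time_s: 19.2
tcp_pos: [0.6478, -0.1156, 0.3571]
orientation: [0.997, 0.076, 0.0, -0.002]
force: [-0.4, -1.4, -1.9]
finger_gap: 0.0595
grip_force: 30.0
```

Emit:
{"api": "drive_tool", "payload": {
  "series": [
    [[0,-0.5,0],[0,0,0]],
    [[0,-0.94,0],[0,0,0]],
    [[0,-0.94,0],[0,0,0]]
  ]
}}

```text
time_s: 19.58
tcp_pos: [0.6326, -0.0245, 0.3573]
orientation: [0.997, 0.075, -0.0, -0.001]
force: [0.7, -0.9, -0.8]
finger_gap: 0.0602
grip_force: 30.0
```

Emit:
{"api": "drive_tool", "payload": {
  "series": [
    [[0,-0.5,0],[0,0,0]],
    [[0,-0.94,0],[0,0,0]],
    [[0,-0.94,0],[0,0,0]]
  ]
}}

```text
time_s: 19.95
tcp_pos: [0.6192, 0.0678, 0.3573]
orientation: [0.997, 0.074, -0.0, -0.001]
force: [0.5, -0.8, -2.3]
finger_gap: 0.0597
grip_force: 30.0
```

Emit:
{"api": "drive_tool", "payload": {
  "series": [
    [[0,-0.5,0],[0,0,0]],
    [[0,-0.94,0],[0,0,0]],
    [[0,-0.94,0],[0,0,0]]
  ]
}}

```text
time_s: 20.32
tcp_pos: [0.6059, 0.1602, 0.3572]
orientation: [0.997, 0.074, -0.0, -0.001]
force: [-0.2, -0.8, -1.5]
finger_gap: 0.0596
grip_force: 30.0
```

Emit:
{"api": "drive_tool", "payload": {
  "series": [
    [[0,-0.5,0],[0,0,0]],
    [[0,-0.94,0],[0,0,0]],
    [[0,-0.94,0],[0,0,0]],
    [[0,-0.94,0],[0,0,0]]
  ]
}}

```text
time_s: 20.82
tcp_pos: [0.5942, 0.2486, 0.3567]
orientation: [0.998, 0.071, -0.0, 0.001]
force: [-0.1, 0.1, -1.6]
finger_gap: 0.0593
grip_force: 30.0
```

```bash
cat > held.py <<'E'
from h import *
import sys
a=[float(v) for v in sys.argv[1:4]]
tocase(*a)
for n in('top','side'):
    P=cloud(cam(n)); c=C(P.reshape(-1,3)); s=sense(); A=R.from_quat(s['orientation']); g=C(s['tcp_pos']+A.apply([0,0,.163]))
    q=c[(np.linalg.norm(c[:,:2]-g[:2],axis=1)<34)&(c[:,2]<g[2]+10)&(c[:,2]>g[2]-70)]; print(n,len(q),'can rel grasp zmin/max',(np.percentile(q[:,2],[1,99])-g[2]).round(1) if len(q) else '')
E
python3 held.py 0 62 58
```

```text
t 20.825 grasp now case [ -1.1  59.5 193.7]
shift [ 0.011 -0.025  1.357]
turn [ 0.002  0.    -0.002]
top 71 can rel grasp zmin/max [-44.6   9.8]
side 561 can rel grasp zmin/max [-46.2   9.2]
```

Emit:
{"api": "drive_tool", "payload": {
  "series": [
    [[0.01,-0.02,0.3],[0,0,0]],
    [[0.01,-0.02,0.6],[0,0,0]],
    [[0.01,-0.02,0.9],[0,0,0]],
    [[0.01,-0.02,1.0],[0,0,0]],
    [[0.01,-0.02,1.0],[0,0,0]]
  ]
}}

```text
time_s: 21.55
tcp_pos: [0.5942, 0.2524, 0.2571]
orientation: [0.997, 0.071, -0.0, 0.0]
force: [-0.1, 0.3, -2.3]
finger_gap: 0.0597
grip_force: 30.0
```

Emit:
{"api": "drive_tool", "payload": {
  "series": [
    [[0,0,0.15],[0,0,0]],
    [[0,0,0.28],[0,0,0]],
    [[0,0,0.35],[0,0,0]],
    [[0,0,0.36],[0,0,0]],
    [[0,0,0.36],[0,0,0]]
  ]
}}

```text
time_s: 22.18
tcp_pos: [0.5939, 0.2534, 0.2214]
orientation: [0.997, 0.072, 0.0, -0.0]
force: [0.1, 1.3, -1.9]
finger_gap: 0.0598
grip_force: 30.0
```

```bash
python3 held.py 0 62 57
```

```text
t 22.175 grasp now case [-0.5 64.7 58.4]
shift [0.006 0.027 0.014]
turn [-0.    -0.     0.001]
top 84 can rel grasp zmin/max [-52.4   9.1]
side 300 can rel grasp zmin/max [-31.3   9.5]
```

Emit:
{"api": "drive_tool", "payload": {
  "series": [
    [[0,0.02,0.02],[0,0,0]],
    [[0,0.02,0.02],[0,0,0]]
  ]
}}

```text
time_s: 22.52
tcp_pos: [0.5942, 0.2511, 0.2193]
orientation: [0.997, 0.072, 0.0, 0.0]
force: [0.4, 0.4, -1.2]
finger_gap: 0.0596
grip_force: 30.0
```

Emit:
{"api": "drive_tool", "payload": {
  "series": [
    [[0,0,0],[0,0,0]],
    [[0,0,0],[0,0,0]],
    [[0,0,0],[0,0,0]],
    [[0,0,-0.2],[0,0,0]],
    [[0,0,-0.6],[0,0,0]],
    [[0,0,-1],[0,0,0]],
    [[0,0,-1],[0,0,0]]
  ],
  "fingers": -1
}}

```text
time_s: 23.4
tcp_pos: [0.5949, 0.2522, 0.3245]
orientation: [0.997, 0.072, 0.004, -0.001]
force: [-0.1, 0.9, 0.1]
finger_gap: 0.0881
grip_force: 0.0
```

Emit:
{"api": "drive_tool", "payload": {
  "series": [
    [[0,0.2,-0.4],[0,0,0]],
    [[0,0.6,-0.42],[0,0,0]],
    [[0,0.9,-0.42],[0,0,0]],
    [[0,0.9,-0.42],[0,0,0]]
  ]
}}

```text
time_s: 23.9
tcp_pos: [0.6076, 0.1591, 0.3613]
orientation: [0.998, 0.07, -0.0, 0.001]
force: [0.3, 0.1, -0.1]
finger_gap: 0.0874
grip_force: 0.0
```

Emit:
{"api": "drive_tool", "payload": {
  "series": [
    [[0,0.5,0],[0,0,0]],
    [[0,0.94,0],[0,0,0]],
    [[0,0.94,0],[0,0,0]]
  ]
}}

```text
time_s: 24.28
tcp_pos: [0.621, 0.066, 0.3609]
orientation: [0.998, 0.069, -0.0, 0.001]
force: [-0.1, 0.5, -0.3]
finger_gap: 0.088
grip_force: 0.0
```

Emit:
{"api": "drive_tool", "payload": {
  "series": [
    [[0,0.5,0],[0,0,0]],
    [[-0.3,0.94,0],[0,0,0]],
    [[-0.6,0.94,0],[0,0,0]],
    [[-0.6,0.94,0],[0,0,0]]
  ]
}}

```text
time_s: 24.78
tcp_pos: [0.5732, -0.0312, 0.3615]
orientation: [0.997, 0.072, -0.0, -0.0]
force: [1.1, -0.9, 0.6]
finger_gap: 0.0879
grip_force: 0.0
```

Emit:
{"api": "drive_tool", "payload": {
  "series": [
    [[-0.5,0.45,0],[0,0,0]],
    [[-1,0.8,0],[0,0,0]],
    [[-1,0.8,0],[0,0,0]],
    [[-1,0.8,0],[0,0,0]]
  ]
}}

```text
time_s: 25.28
tcp_pos: [0.4881, -0.1245, 0.3618]
orientation: [0.997, 0.073, 0.001, -0.0]
force: [0.7, -0.3, 0.3]
finger_gap: 0.0879
grip_force: 0.0
```

Emit:
{"api": "drive_tool", "payload": {
  "series": [
    [[-0.5,0.4,0],[0,0,0]],
    [[-1,0.65,0],[0,0,0]],
    [[-1,0.65,0],[0,0,0]],
    [[-1,0.65,0],[0,0,0]]
  ]
}}

```text
time_s: 25.78
tcp_pos: [0.3992, -0.2032, 0.3616]
orientation: [0.997, 0.073, 0.001, -0.0]
force: [0.5, 0.1, 0.3]
finger_gap: 0.0877
grip_force: 0.0
```

```bash
python3 wc.py .391 -.2095; python3 -c "
from h import *
w=cam('side');save(w,'s3.png',(60,60,410,350),2)
c=C(cloud(cam('top')).reshape(-1,3)); q=c[(abs(c[:,0])<80)&(abs(c[:,1])<125)&(c[:,2]>55)&(c[:,2]<90)]; print(len(q),cv2.minEnclosingCircle(q[:,:2].astype(np.float32)),np.median(q[:,2]))"
```

```text
2950 [ 394.2 -251.9] 30.783309936523438 [ 394.3 -245.4] z 0.06562471033412914
case [-270.26800685 -407.02437557   50.        ]
t 25.825 grasp now case [-257.9 -359.3  198.6]
shift [-0.125  0.477  1.485]
turn [-0.    -0.002  0.004]
439 ((3.1572163105010986, 61.869667053222656), 31.307905197143555) 69.83636960522287
```

View pics/s3.png

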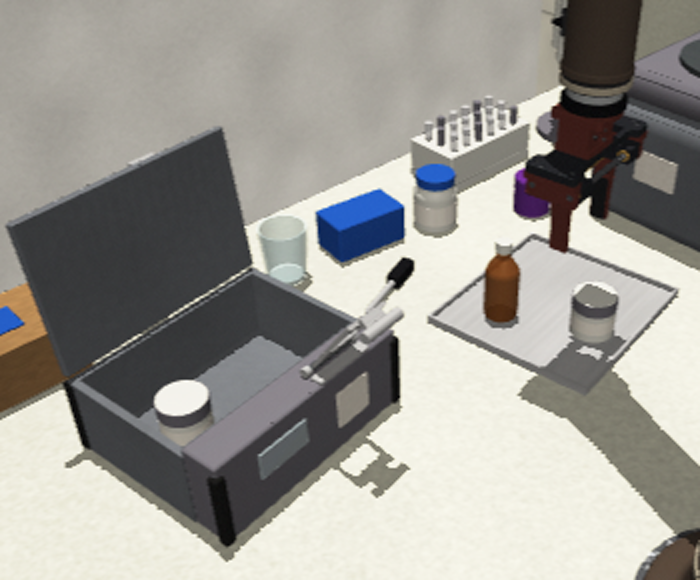

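Canister A stands in the case at crop (183,400). Canister B was knocked aside, now at crop (594,312), so I'm centring over it and measuring again.

Emit:
{"api": "drive_tool", "payload": {
  "series": [
    [[-0.12,0.5,0.2],[0,0,0]],
    [[-0.12,0.5,0.4],[0,0,0]],
    [[-0.12,0.5,0.4],[0,0,0]],
    [[-0.12,0.5,0.4],[0,0,0]]
  ]
}}

```text
time_s: 26.42
tcp_pos: [0.3936, -0.2549, 0.3217]
orientation: [0.997, 0.073, 0.0, -0.0]
force: [-0.2, -0.3, 0.7]
finger_gap: 0.0878
grip_force: 0.0
```

```bash
python3 wc.py .394 -.256; python3 -c "
from cans import *
cans()"
```

```text
4680 [ 394.3 -252.3] 30.558212280273438 [ 394.3 -252.2] z 0.06569169331788634
case [-270.2086771  -407.47250935   50.        ]
t 26.475 grasp now case [-271.2 -410.1  159. ]
shift [ 0.011 -0.026  1.09 ]
turn [ 0.    -0.001  0.003]
top [341 244  16   6  59] [ 417.4 -248.7] 19.7 [ 417.5 -248.7] z 0.0643
side [302 196  18  11  94] [ 500.5 -184.8] 23.5 [ 498.5 -183.1] z 0.0664
side [346 201  23  16 287] [ 393.8 -249.1] 32.7 [ 394.2 -248.6] z 0.0642
```

Emit:
{"api": "drive_tool", "payload": {
  "series": [
    [[0.01,-0.02,0.3],[0,0,0]],
    [[0.01,-0.02,0.6],[0,0,0]],
    [[0.01,-0.02,0.8],[0,0,0]],
    [[0.01,-0.02,0.8],[0,0,0]]
  ]
}}

```text
time_s: 27.08
tcp_pos: [0.3932, -0.2533, 0.2407]
orientation: [0.997, 0.072, -0.001, -0.001]
force: [0.4, -0.1, 0.6]
finger_gap: 0.0879
grip_force: 0.0
```

Emit:
{"api": "drive_tool", "payload": {
  "series": [
    [[0,0,0.15],[0,0,0]],
    [[0,0,0.29],[0,0,0]],
    [[0,0,0.29],[0,0,0]]
  ]
}}

```text
time_s: 27.45
tcp_pos: [0.393, -0.2534, 0.2113]
orientation: [0.997, 0.072, -0.001, -0.001]
force: [0.1, 0.4, 0.2]
finger_gap: 0.0883
grip_force: 0.0
```

Emit:
{"api": "drive_tool", "payload": {
  "series": [
    [[0,0,0],[0,0,0]],
    [[0,0,0],[0,0,0]],
    [[0,0,0],[0,0,0]],
    [[0,0,-0.2],[0,0,0]],
    [[0,0,-0.5],[0,0,0]],
    [[0,0,-1],[0,0,0]],
    [[0,0,-1],[0,0,0]]
  ],
  "fingers": 1,
  "newtons": 30
}}

```text
time_s: 28.32
tcp_pos: [0.3944, -0.2541, 0.3154]
orientation: [0.997, 0.072, 0.003, 0.002]
force: [-0.6, -0.1, -1.6]
finger_gap: 0.0599
grip_force: 30.0
```

Emit:
{"api": "drive_tool", "payload": {
  "series": [
    [[0,0,-0.3],[0,0,0]],
    [[0,0,-0.45],[0,0,0]],
    [[0,0,-0.45],[0,0,0]]
  ]
}}

```text
time_s: 28.7
tcp_pos: [0.3935, -0.2537, 0.3574]
orientation: [0.997, 0.072, 0.0, 0.0]
force: [0.1, 0.3, -2.0]
finger_gap: 0.0595
grip_force: 30.0
```

```bash
python3 held.py 0 -62 200
```

```text
t 28.7 grasp now case [-271.1 -408.9  194.4]
shift [ 2.715 -3.466 -0.058]
turn [ 0.001 -0.001  0.001]
top 16 can rel grasp zmin/max [-42.8   9.1]
side 339 can rel grasp zmin/max [-45.7   9.5]
```

Emit:
{"api": "drive_tool", "payload": {
  "series": [
    [[0.45,-0.3,0],[0,0,0]],
    [[0.95,-0.6,-0.06],[0,0,0]],
    [[0.95,-0.6,-0.06],[0,0,0]]
  ]
}}

```text
time_s: 29.18
tcp_pos: [0.4815, -0.1769, 0.3624]
orientation: [0.997, 0.075, 0.001, -0.001]
force: [-0.6, 0.3, -2.7]
finger_gap: 0.0597
grip_force: 30.0
```

Emit:
{"api": "drive_tool", "payload": {
  "series": [
    [[0.45,-0.3,0],[0,0,0]],
    [[0.95,-0.6,0],[0,0,0]],
    [[0.95,-0.6,0],[0,0,0]]
  ]
}}

```text
time_s: 29.55
tcp_pos: [0.566, -0.1042, 0.3617]
orientation: [0.997, 0.075, -0.0, -0.001]
force: [-0.9, 0.0, -2.4]
finger_gap: 0.0596
grip_force: 30.0
```

Emit:
{"api": "drive_tool", "payload": {
  "series": [
    [[0.4,-0.4,0],[0,0,0]],
    [[0.81,-0.76,0],[0,0,0]],
    [[0.81,-0.76,0],[0,0,0]]
  ]
}}

```text
time_s: 29.92
tcp_pos: [0.6342, -0.0175, 0.3617]
orientation: [0.997, 0.074, -0.001, -0.001]
force: [0.1, -0.3, -1.5]
finger_gap: 0.0599
grip_force: 30.0
```

Emit:
{"api": "drive_tool", "payload": {
  "series": [
    [[0,-0.4,0],[0,0,0]],
    [[0,-0.75,0],[0,0,0]],
    [[0,-0.75,0],[0,0,0]]
  ]
}}

```text
time_s: 30.3
tcp_pos: [0.6214, 0.0549, 0.3624]
orientation: [0.997, 0.074, -0.001, -0.0]
force: [1.0, -0.5, -1.2]
finger_gap: 0.0592
grip_force: 30.0
```

Emit:
{"api": "drive_tool", "payload": {
  "series": [
    [[0,-0.4,0],[0,0,0]],
    [[0,-0.75,0],[0,0,0]],
    [[0,-0.75,0],[0,0,0]],
    [[0,-0.75,0],[0,0,0]]
  ]
}}

```text
time_s: 30.8
tcp_pos: [0.6122, 0.1251, 0.3626]
orientation: [0.997, 0.071, -0.0, 0.001]
force: [-0.6, -0.7, -1.2]
finger_gap: 0.0592
grip_force: 30.0
```

```bash
python3 held.py 0 -62 57
```

```text
t 30.8 grasp now case [ -1.  -65.3 199.6]
shift [ 0.009 -0.033  1.426]
turn [ 0.002  0.001 -0.001]
top 26 can rel grasp zmin/max [-46.8   8.4]
side 464 can rel grasp zmin/max [-46.3   9.4]
```

Emit:
{"api": "drive_tool", "payload": {
  "series": [
    [[0.01,-0.02,0.3],[0,0,0]],
    [[0.01,-0.02,0.6],[0,0,0]],
    [[0.01,-0.02,0.9],[0,0,0]],
    [[0.01,-0.02,1.0],[0,0,0]],
    [[0.01,-0.02,1.0],[0,0,0]]
  ]
}}

```text
time_s: 31.52
tcp_pos: [0.6129, 0.1289, 0.263]
orientation: [0.997, 0.071, -0.0, 0.0]
force: [0.1, 0.3, -1.4]
finger_gap: 0.0596
grip_force: 30.0
```

Emit:
{"api": "drive_tool", "payload": {
  "series": [
    [[0,0,0.15],[0,0,0]],
    [[0,0,0.3],[0,0,0]],
    [[0,0,0.4],[0,0,0]],
    [[0,0,0.42],[0,0,0]],
    [[0,0,0.43],[0,0,0]],
    [[0,0,0.43],[0,0,0]]
  ]
}}

```text
time_s: 32.28
tcp_pos: [0.6129, 0.1299, 0.2206]
orientation: [0.997, 0.072, 0.0, -0.0]
force: [0.6, -0.8, -0.5]
finger_gap: 0.0593
grip_force: 30.0
```

Emit:
{"api": "drive_tool", "payload": {
  "series": [
    [[0,0,0],[0,0,0]],
    [[0,0,0],[0,0,0]],
    [[0,0,0],[0,0,0]],
    [[0,0,-0.2],[0,0,0]],
    [[0,0,-0.6],[0,0,0]],
    [[0,0,-1],[0,0,0]],
    [[0,0,-1],[0,0,0]]
  ],
  "fingers": -1
}}

```text
time_s: 33.15
tcp_pos: [0.6137, 0.1304, 0.3253]
orientation: [0.997, 0.072, 0.004, -0.001]
force: [0.4, 0.6, -0.4]
finger_gap: 0.0877
grip_force: 0.0
```

Emit:
{"api": "drive_tool", "payload": {
  "series": [
    [[0,-0.3,-0.5],[0,0,0]],
    [[0,-0.6,-1],[0,0,0]],
    [[0,-0.6,-1],[0,0,0]],
    [[0,-0.6,-1],[0,0,0]]
  ]
}}

```text
time_s: 33.65
tcp_pos: [0.6039, 0.1886, 0.4198]
orientation: [0.997, 0.072, -0.0, 0.001]
force: [0.7, 0.2, -1.4]
finger_gap: 0.0879
grip_force: 0.0
```

```bash
python3 -c "
from h import *
tocase(170,60,350)
w=cam('wrist'); save(w,'w4.png')
for n,P in(('wrist',cloud(w)),('top',cloud(cam('top')))):
    c=C(P.reshape(-1,3)).reshape(P.shape)
    for y in(-62,62):
        q=c[(abs(c[...,0])<50)&(abs(c[...,1]-y)<50)&(c[...,2]>55)&(c[...,2]<90)]
        if len(q)>5: print(n,len(q),cv2.minEnclosingCircle(q[:,:2].astype(np.float32)),np.median(q[:,2]))
# lid handle position: top cam
c=C(cloud(cam('top')).reshape(-1,3)); q=c[(c[:,0]>120)&(c[:,0]<215)&(abs(c[:,1]-60)<45)&(c[:,2]>225)&(c[:,2]<275)]; print('handle',len(q),q.mean(0).round(1) if len(q) else '',q.min(0),q.max(0))
c=C(cloud(cam('side')).reshape(-1,3)); q=c[(abs(c[:,1])<138)&(c[:,0]>92)&(c[:,0]<150)&(c[:,2]>160)&(c[:,2]<300)]; p=np.polyfit(q[:,2],q[:,0],1); print('lid angle',np.pi/2+np.arctan(p[0]))
"
```

```text
t 33.65 grasp now case [ -0.   -1.  256.8]
shift [ 1.699 -0.606 -0.934]
turn [0.001 0.001 0.001]
wrist 2651 ((1.8941646814346313, -61.34407043457031), 31.180957794189453) 71.57239262964208
wrist 2645 ((2.5447826385498047, 60.72476577758789), 31.18683433532715) 71.65822151255206
top 432 ((2.584862232208252, -61.0907096862793), 30.909725189208984) 69.78564320272605
top 198 ((1.0047221183776855, 53.183998107910156), 26.483097076416016) 69.2427945454279
handle 107 [150.9  42.8 269.8] [131.97857989  32.00811895 260.19449812] [162.9029825   59.61058024 274.3321765 ]
lid angle 1.6986960009218919
```

View pics/w4.png

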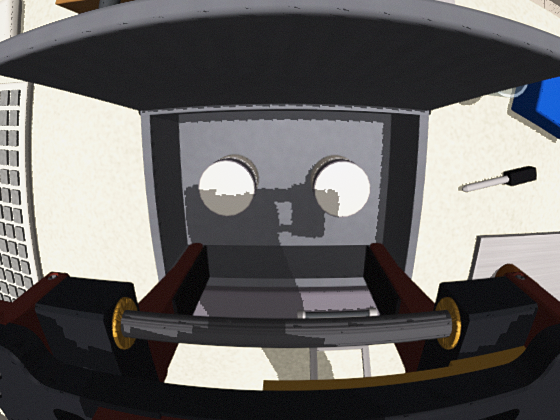

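Both canisters stand upright on the case floor, at pixels (228,187) and (342,187). Back to the lid handle.

Emit:
{"api": "drive_tool", "payload": {
  "series": [
    [[0,-0.3,-0.5],[0,0,0]],
    [[0,-0.6,-0.95],[0,0,0]],
    [[0,-0.6,-0.95],[0,0,0]]
  ]
}}

```text
time_s: 34.22
tcp_pos: [0.5948, 0.2513, 0.5184]
orientation: [0.997, 0.074, 0.002, -0.002]
force: [-0.2, 0.1, -0.3]
finger_gap: 0.0878
grip_force: 0.0
```

Emit:
{"api": "drive_tool", "payload": {
  "series": [
    [[0.4,0,0],[0,0,0]],
    [[0.8,0,0],[0,0,0]],
    [[0.8,0,0],[0,0,0]]
  ]
}}

```text
time_s: 34.6
tcp_pos: [0.6773, 0.2583, 0.5109]
orientation: [0.998, 0.07, -0.002, 0.001]
force: [0.2, 0.2, 0.6]
finger_gap: 0.0876
grip_force: 0.0
```

Emit:
{"api": "drive_tool", "payload": {
  "series": [
    [[0.4,0,0],[0,0,0]],
    [[0.85,0,0],[0,0,0]],
    [[0.85,0,0],[0,0,0]],
    [[0.85,0,0],[0,0,0]]
  ]
}}

```text
time_s: 35.1
tcp_pos: [0.7583, 0.2721, 0.5142]
orientation: [0.997, 0.072, -0.001, 0.0]
force: [-0.8, -0.9, 0.3]
finger_gap: 0.0876
grip_force: 0.0
```

```bash
python3 -c "
from h import *
tocase(165,60,268)
w=cam('wrist'); save(w,'w5.png')
c=C(cloud(w).reshape(-1,3)); q=c[(c[:,0]>140)&(c[:,0]<200)&(abs(c[:,1]-60)<40)&(c[:,2]>235)&(c[:,2]<285)]; print('handle',len(q),q.mean(0).round(1),np.percentile(q,[2,98],axis=0).round(1))
"
```

```text
t 35.1 grasp now case [164.5  59.7 351.2]
shift [ 0.004 -0.003  0.832]
turn [0.    0.002 0.001]
handle 1671 [154.7  59.4 271.8] [[141.   32.9 266.8]
 [162.   85.9 274.3]]
```

Emit:
{"api": "drive_tool", "payload": {
  "series": [
    [[-0.1,0,0.3],[0,0,0]],
    [[-0.1,0,0.55],[0,0,0]],
    [[-0.1,0,0.75],[0,0,0]],
    [[-0.1,0,0.79],[0,0,0]],
    [[-0.1,0,0.79],[0,0,0]]
  ]
}}

```text
time_s: 35.78
tcp_pos: [0.7485, 0.2705, 0.4378]
orientation: [0.997, 0.072, 0.001, -0.0]
force: [-0.6, 0.6, 0.2]
finger_gap: 0.0878
grip_force: 0.0
```

Emit:
{"api": "drive_tool", "payload": {
  "series": [
    [[0,0,0],[0,0,0]],
    [[0,0,0],[0,0,0]],
    [[0,0,0],[0,0,0]],
    [[0,0,0],[0,0,0]]
  ],
  "fingers": 1,
  "newtons": 30
}}

```text
time_s: 36.28
tcp_pos: [0.7488, 0.2714, 0.4365]
orientation: [0.997, 0.072, 0.0, -0.001]
force: [1.4, 1.6, -0.0]
finger_gap: 0.0559
grip_force: 30.0
```

```bash
python3 -c "
from h import *
tocase(154,60,272)
t0=1.68
f=lambda a:np.array([-165*np.cos(a)+41*np.sin(a),165*np.sin(a)+41*np.cos(a)])
r=f(t0)
for a in [1.6,1.5,1.4,1.3,1.2,1.1,1.05]: print(a,((f(a)-r)/100).round(3))
print(); r=f(1.05)
for a in [1,.9,.8,.7,.6,.5,.45]: print(a,((f(a)-r)/100).round(3))
print(); r=f(.45)
for a in [.4,.3,.2,.1,.05,0]: print(a,((f(a)-r)/100).round(3))
"
```

```text
t 36.275 grasp now case [155.4  60.6 273.5]
shift [-0.013  0.004  0.015]
turn [-0.001 -0.     0.001]
1.6 [-0.129  0.042]
1.5 [-0.295  0.079]
1.4 [-0.464  0.1  ]
1.3 [-0.634  0.104]
1.2 [-0.803  0.091]
1.1 [-0.97   0.061]
1.05 [-1.053  0.04 ]

1 [-0.081 -0.025]
0.9 [-0.239 -0.088]
0.8 [-0.39  -0.166]
0.7 [-0.533 -0.259]
0.6 [-0.665 -0.365]
0.5 [-0.786 -0.484]
0.45 [-0.842 -0.548]

0.4 [-0.053 -0.067]
0.3 [-0.148 -0.208]
0.2 [-0.228 -0.357]
0.1 [-0.293 -0.514]
0.05 [-0.32  -0.595]
0 [-0.343 -0.677]
```

Emit:
{"api": "drive_tool", "payload": {
  "series": [
    [[-0.06,0,-0.02],[0,0,0]],
    [[-0.129,0,-0.042],[0,0,0]],
    [[-0.21,0,-0.062],[0,0,0]],
    [[-0.295,0,-0.079],[0,0,0]],
    [[-0.38,0,-0.091],[0,0,0]],
    [[-0.464,0,-0.1],[0,0,0]],
    [[-0.55,0,-0.103],[0,0,0]],
    [[-0.634,0,-0.104],[0,0,0]],
    [[-0.72,0,-0.099],[0,0,0]],
    [[-0.803,0,-0.091],[0,0,0]],
    [[-0.887,0,-0.077],[0,0,0]],
    [[-0.97,0,-0.061],[0,0,0]]
  ]
}}

```text
time_s: 37.78
tcp_pos: [0.6529, 0.2575, 0.4444]
orientation: [0.997, 0.072, 0.002, -0.001]
force: [2.7, 2.9, 6.9]
finger_gap: 0.0554
grip_force: 30.0
```

Emit:
{"api": "drive_tool", "payload": {
  "series": [
    [[-0.083,0,0.021],[0,0,0]],
    [[-0.164,0,0.046],[0,0,0]],
    [[-0.243,0,0.076],[0,0,0]],
    [[-0.322,0,0.109],[0,0,0]],
    [[-0.4,0,0.147],[0,0,0]],
    [[-0.473,0,0.187],[0,0,0]],
    [[-0.546,0,0.232],[0,0,0]],
    [[-0.616,0,0.28],[0,0,0]],
    [[-0.684,0,0.332],[0,0,0]],
    [[-0.748,0,0.386],[0,0,0]],
    [[-0.869,0,0.505],[0,0,0]],
    [[-0.925,0,0.569],[0,0,0]]
  ]
}}

```text
time_s: 39.28
tcp_pos: [0.5595, 0.2443, 0.3862]
orientation: [0.997, 0.072, -0.001, -0.0]
force: [-6.1, 1.4, 9.1]
finger_gap: 0.0555
grip_force: 30.0
```

Emit:
{"api": "drive_tool", "payload": {
  "series": [
    [[-0.053,0,0.067],[0,0,0]],
    [[-0.1,0,0.137],[0,0,0]],
    [[-0.148,0,0.208],[0,0,0]],
    [[-0.19,0,0.282],[0,0,0]],
    [[-0.228,0,0.357],[0,0,0]],
    [[-0.262,0,0.435],[0,0,0]],
    [[-0.293,0,0.514],[0,0,0]],
    [[-0.32,0,0.595],[0,0,0]],
    [[-0.335,0,0.64],[0,0,0]],
    [[-0.343,0,0.67],[0,0,0]],
    [[-0.343,0,0.68],[0,0,0]],
    [[-0.343,0,0.68],[0,0,0]]
  ]
}}

```text
time_s: 40.78
tcp_pos: [0.5258, 0.2394, 0.3172]
orientation: [0.997, 0.072, -0.002, -0.0]
force: [-5.5, 2.8, 2.0]
finger_gap: 0.0556
grip_force: 30.0
```

```bash
python3 -c "
from h import *
tocase(-70,60,153)
c=C(cloud(cam('top')).reshape(-1,3)); 
for x in(-80,-30,40):
  q=c[(abs(c[:,0]-x)<12)&(abs(c[:,1]+110)<20)]; print(x,np.nanmedian(q[:,2]))
"
```

```text
t 40.775 grasp now case [-70.5  60.5 154.2]
shift [-0.     0.004  0.012]
turn [-0.     0.003  0.002]
-80 116.02031831399472
-30 114.36622690133102
40 113.26136566006805
```

Emit:
{"api": "drive_tool", "payload": {
  "series": [
    [[0,0,0.02],[0,0,0]],
    [[0,0,0.04],[0,0,0]],
    [[0,0,0.05],[0,0,0]],
    [[0,0,0.05],[0,0,0]]
  ]
}}

```text
time_s: 41.32
tcp_pos: [0.5253, 0.2394, 0.3135]
orientation: [0.997, 0.072, -0.002, 0.0]
force: [-11.4, -1.1, 15.8]
finger_gap: 0.0556
grip_force: 30.0
```

```bash
python3 -c "
from h import *
tocase(-70,60,153)
c=C(cloud(cam('top')).reshape(-1,3)); 
for x in(-80,-30,40):
  q=c[(abs(c[:,0]-x)<12)&(abs(c[:,1]+110)<20)]; print(x,np.nanmedian(q[:,2]))
"
```

```text
t 41.325 grasp now case [-71.1  60.5 150.5]
shift [ 0.005  0.006 -0.025]
turn [0.001 0.004 0.002]
-80 112.15677188053895
-30 112.39022359364758
40 112.16677864584045
```

Emit:
{"api": "drive_tool", "payload": {
  "series": [
    [[0,0,0],[0,0,0]],
    [[0,0,0],[0,0,0]],
    [[0,0,0],[0,0,0]],
    [[0,0,-0.3],[0,0,0]],
    [[0,0,-0.7],[0,0,0]],
    [[0,0,-1],[0,0,0]],
    [[0,0,-1],[0,0,0]]
  ],
  "fingers": -1
}}

```text
time_s: 42.25
tcp_pos: [0.5279, 0.2389, 0.4146]
orientation: [0.997, 0.072, 0.002, -0.001]
force: [-0.5, 0.4, -0.4]
finger_gap: 0.0877
grip_force: 0.0
```

Emit:
{"api": "drive_tool", "payload": {
  "series": [
    [[-0.1,0.1,-0.4],[0,0,0]],
    [[-0.4,0.5,-0.5],[0,0,0]],
    [[-0.64,0.9,-0.5],[0,0,0]],
    [[-0.64,0.9,-0.5],[0,0,0]]
  ]
}}

```text
time_s: 42.75
tcp_pos: [0.4764, 0.137, 0.4615]
orientation: [0.998, 0.069, -0.001, 0.001]
force: [-0.1, 0.0, 0.4]
finger_gap: 0.0874
grip_force: 0.0
```

Emit:
{"api": "drive_tool", "payload": {
  "series": [
    [[-0.3,0.25,0],[0,0,0]],
    [[-0.64,0.25,0],[0,0,0]],
    [[-0.64,0.25,0],[0,0,0]],
    [[-0.64,0.25,0],[0,0,0]]
  ]
}}

```text
time_s: 43.25
tcp_pos: [0.4178, 0.1069, 0.4622]
orientation: [0.997, 0.072, 0.0, -0.0]
force: [0.1, -0.1, 0.2]
finger_gap: 0.0879
grip_force: 0.0
```

```bash
python3 -c "
from h import *
tocase(-199,-55,204)
for n in('wrist','top','side'):
  w=cam(n);c=C(cloud(w).reshape(-1,3)); q=c[(abs(c[:,0]+199)<14)&(abs(c[:,1]+55)<45)&(c[:,2]>188)&(c[:,2]<220)]; print(n,len(q),q.mean(0).round(1),np.percentile(q,[1,99],axis=0).round(1))
  if n=='wrist':save(w,'w6.png')
"
```

```text
t 43.25 grasp now case [-195.7  -55.2  299.2]
shift [-0.033 -0.002  0.952]
turn [-0.    -0.     0.001]
wrist 1509 [-196.7  -55.6  203.6] [[-205.7  -82.7  197.1]
 [-185.6  -28.4  206.6]]
top 109 [-195.5  -53.5  201.9] [[-205.6  -67.2  195.5]
 [-185.6  -39.6  206.6]]
side 231 [-198.9  -50.8  200.7] [[-207.5  -82.   192.8]
 [-185.4  -25.5  205.4]]
```

View pics/w6.png

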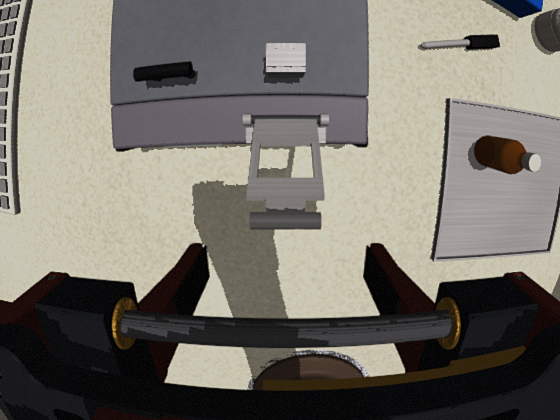

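The hasp bar is at pixel (285,221), beyond the strap end at (285,188). The lid is shut, with the staple at (285,57). Pinching the bar.

Emit:
{"api": "drive_tool", "payload": {
  "series": [
    [[-0.06,0,0.3],[0,0,0]],
    [[-0.06,0,0.6],[0,0,0]],
    [[-0.06,0,0.85],[0,0,0]],
    [[-0.06,0,0.92],[0,0,0]],
    [[-0.06,0,0.92],[0,0,0]]
  ]
}}

```text
time_s: 44.02
tcp_pos: [0.4117, 0.1059, 0.3704]
orientation: [0.997, 0.072, -0.0, -0.0]
force: [0.4, -0.5, 0.6]
finger_gap: 0.0875
grip_force: 0.0
```

Emit:
{"api": "drive_tool", "payload": {
  "series": [
    [[0,0,0],[0,0,0]],
    [[0,0,0],[0,0,0]],
    [[0,0,0],[0,0,0]],
    [[0,0,0],[0,0,0]]
  ],
  "fingers": 1,
  "newtons": 20
}}

```text
time_s: 44.52
tcp_pos: [0.4112, 0.1064, 0.3708]
orientation: [0.997, 0.072, 0.0, -0.001]
force: [-1.3, 4.5, 1.8]
finger_gap: 0.0557
grip_force: 20.0
```

```bash
python3 -c "
from h import *
tocase(-199,-55,206)
f=lambda a:np.array([110*np.cos(a)-18*np.sin(a),110*np.sin(a)+18*np.cos(a)])
for st in([2.2,2.1,2,1.9,1.8,1.7,1.6,1.5,1.4,1.3],[1.3,1.2,1.1,1,.9,.8,.7,.6,.5],[.5,.4,.3,.2,.15,.1,.05,0]):
  r=f(st[0])
  for a in st[1:]: d=(f(a)-r)/100; print([[round(d[0],3),0,round(-d[1],3)],[0,0,0]],end=',')
  print()
"
```

```text
t 44.525 grasp now case [-202.2  -54.7  207.8]
shift [0.033 0.001 0.018]
turn [-0.001 -0.001  0.001]
[[np.float64(0.082), 0, np.float64(-0.075)], [0, 0, 0]],[[np.float64(0.171), 0, np.float64(-0.142)], [0, 0, 0]],[[np.float64(0.267), 0, np.float64(-0.199)], [0, 0, 0]],[[np.float64(0.368), 0, np.float64(-0.247)], [0, 0, 0]],[[np.float64(0.473), 0, np.float64(-0.284)], [0, 0, 0]],[[np.float64(0.581), 0, np.float64(-0.311)], [0, 0, 0]],[[np.float64(0.691), 0, np.float64(-0.327)], [0, 0, 0]],[[np.float64(0.802), 0, np.float64(-0.331)], [0, 0, 0]],[[np.float64(0.914), 0, np.float64(-0.325)], [0, 0, 0]],
[[np.float64(0.11), 0, np.float64(0.018)], [0, 0, 0]],[[np.float64(0.218), 0, np.float64(0.046)], [0, 0, 0]],[[np.float64(0.322), 0, np.float64(0.085)], [0, 0, 0]],[[np.float64(0.422), 0, np.float64(0.135)], [0, 0, 0]],[[np.float64(0.516), 0, np.float64(0.194)], [0, 0, 0]],[[np.float64(0.605), 0, np.float64(0.262)], [0, 0, 0]],[[np.float64(0.685), 0, np.float64(0.338)], [0, 0, 0]],[[np.float64(0.758), 0, np.float64(0.423)], [0, 0, 0]],
[[np.float64(0.064), 0, np.float64(0.091)], [0, 0, 0]],[[np.float64(0.119), 0, np.float64(0.188)], [0, 0, 0]],[[np.float64(0.163), 0, np.float64(0.29)], [0, 0, 0]],[[np.float64(0.182), 0, np.float64(0.343)], [0, 0, 0]],[[np.float64(0.197), 0, np.float64(0.396)], [0, 0, 0]],[[np.float64(0.211), 0, np.float64(0.451)], [0, 0, 0]],[[np.float64(0.221), 0, np.float64(0.505)], [0, 0, 0]],
```

Emit:
{"api": "drive_tool", "payload": {
  "series": [
    [[0.082,0,-0.075],[0,0,0]],
    [[0.171,0,-0.142],[0,0,0]],
    [[0.267,0,-0.199],[0,0,0]],
    [[0.368,0,-0.247],[0,0,0]],
    [[0.473,0,-0.284],[0,0,0]],
    [[0.581,0,-0.311],[0,0,0]],
    [[0.691,0,-0.327],[0,0,0]],
    [[0.802,0,-0.331],[0,0,0]],
    [[0.914,0,-0.325],[0,0,0]],
    [[0.914,0,-0.325],[0,0,0]]
  ]
}}

```text
time_s: 45.78
tcp_pos: [0.5028, 0.1196, 0.4036]
orientation: [0.997, 0.072, 0.001, -0.001]
force: [-1.6, 4.8, 5.1]
finger_gap: 0.0561
grip_force: 20.0
```

Emit:
{"api": "drive_tool", "payload": {
  "series": [
    [[0.11,0,0.018],[0,0,0]],
    [[0.218,0,0.046],[0,0,0]],
    [[0.322,0,0.085],[0,0,0]],
    [[0.422,0,0.135],[0,0,0]],
    [[0.516,0,0.194],[0,0,0]],
    [[0.605,0,0.262],[0,0,0]],
    [[0.685,0,0.338],[0,0,0]],
    [[0.758,0,0.423],[0,0,0]],
    [[0.758,0,0.423],[0,0,0]]
  ]
}}

```text
time_s: 46.9
tcp_pos: [0.5782, 0.1305, 0.3611]
orientation: [0.997, 0.072, 0.002, -0.001]
force: [2.8, 6.7, 2.1]
finger_gap: 0.0554
grip_force: 20.0
```

Emit:
{"api": "drive_tool", "payload": {
  "series": [
    [[0.064,0,0.091],[0,0,0]],
    [[0.119,0,0.188],[0,0,0]],
    [[0.163,0,0.29],[0,0,0]],
    [[0.182,0,0.343],[0,0,0]],
    [[0.197,0,0.396],[0,0,0]],
    [[0.211,0,0.451],[0,0,0]],
    [[0.221,0,0.495],[0,0,0]],
    [[0.221,0,0.505],[0,0,0]],
    [[0.221,0,0.505],[0,0,0]]
  ]
}}

```text
time_s: 48.02
tcp_pos: [0.5995, 0.1335, 0.3102]
orientation: [0.997, 0.072, 0.001, -0.001]
force: [2.8, 5.1, 1.0]
finger_gap: 0.0558
grip_force: 20.0
```

```bash
python3 -c "
from h import *
tocase(-13,-55,146)"
```

```text
t 48.025 grasp now case [-11.8 -54.6 147.2]
shift [-0.008  0.002  0.012]
turn [-0.001 -0.002  0.001]
```

Emit:
{"api": "drive_tool", "payload": {
  "series": [
    [[0,0,0],[0,0,0]],
    [[0,0,0],[0,0,0]],
    [[0,0,0],[0,0,0]],
    [[0,0,-0.3],[0,0,0]],
    [[0,0,-0.7],[0,0,0]],
    [[0,0,-1],[0,0,0]],
    [[0,0,-1],[0,0,0]]
  ],
  "fingers": -1
}}

```text
time_s: 48.9
tcp_pos: [0.5991, 0.1328, 0.4126]
orientation: [0.997, 0.072, 0.002, -0.0]
force: [0.9, -0.4, -0.2]
finger_gap: 0.0879
grip_force: 0.0
```

Emit:
{"api": "drive_tool", "payload": {
  "series": [
    [[0,0.2,0],[0,0,-0.17]],
    [[0,0.4,0],[0,0,-0.34]],
    [[0.1,0.6,0],[0,0,-0.51]],
    [[0.1,0.8,0],[0,0,-0.68]],
    [[0.1,1,0],[0,0,-0.85]],
    [[0.1,1,0],[0,0,-0.85]]
  ]
}}

```text
time_s: 49.65
tcp_pos: [0.623, 0.0329, 0.4084]
orientation: [0.87, 0.492, -0.001, -0.0]
force: [-1.0, 0.6, 0.1]
finger_gap: 0.088
grip_force: 0.0
```

```bash
python3 -c "
from h import *
print(sense()['qpos'].round(2)); goto([.666,-.15,.35],q=down(np.radians(20.5)))
t=cam('top');c=C(cloud(t).reshape(-1,3))
q=c[(abs(c[:,0]+10)<14)&(abs(c[:,1]+55)<40)&(c[:,2]>130)&(c[:,2]<160)]; print('bar',len(q),np.percentile(q,[1,50,99],axis=0).round(1) if len(q) else '')
s=cam('side');save(s,'s6.png',(60,60,410,350),2)
"
```

```text
[ 0.35  0.5  -0.69  1.56  0.33  1.21 -0.94]
shift [-1.345  1.312  0.585]
turn [-0.002  0.001 -0.859]
bar 24 [[-16.3 -39.1 138.6]
 [-10.3 -32.2 141.7]
 [ -3.7 -27.3 146.2]]
```

View pics/s6.png

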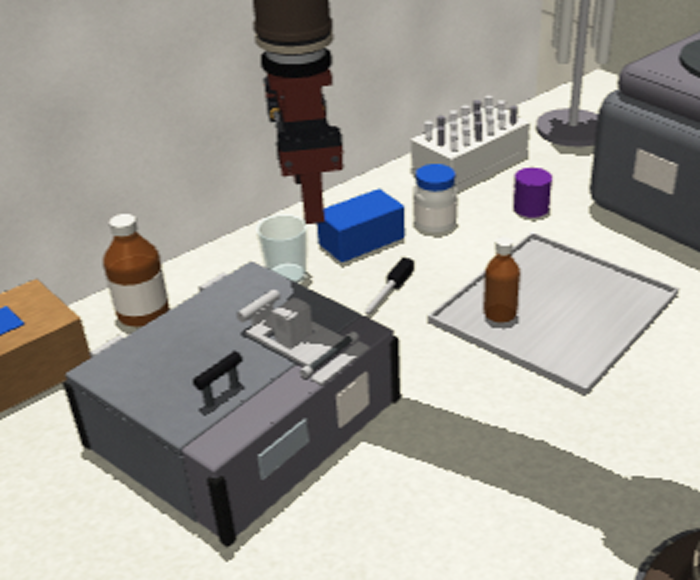

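The hasp is flat over the staple, with its bar at crop (260,305) and staple at (290,320). The tray holds only the amber bottle. Moving to the pin, whose handle is at crop (401,270).

Emit:
{"api": "drive_tool", "payload": {
  "series": [
    [[-0.2,0.2,0],[0,0,-0.17]],
    [[-0.4,0.4,0],[0,0,-0.34]],
    [[-0.6,0.6,0],[0,0,-0.51]],
    [[-0.8,0.8,0],[0,0,-0.68]],
    [[-1,1,0.3],[0,0,-0.86]],
    [[-1,1,0.3],[0,0,-0.86]],
    [[-1,1,0.3],[0,0,-0.86]]
  ]
}}

```text
time_s: 50.62
tcp_pos: [0.6576, -0.0997, 0.3806]
orientation: [0.569, 0.823, 0.001, -0.0]
force: [-0.8, 0.7, 0.3]
finger_gap: 0.0871
grip_force: 0.0
```

```bash
cat > pin.py <<'E'
from h import *
s=sense(); print(s['qpos'].round(2),s['tcp_pos'])
for n in('wrist','top'):
    w=cam(n); P=cloud(w); g=w['image'].max(2).astype(int)
    reg=(P[...,0]>.63)&(P[...,0]<.71)&(P[...,1]>-.20)&(P[...,1]<-.0)&(P[...,2]<.04)
    m=(reg&(g<75)).astype(np.uint8); k,l,st,cc=cv2.connectedComponentsWithStats(m); i=1+np.argmax(st[1:,4]); q=P[l==i]
    r=cv2.minAreaRect((q[:,:2]*1e3).astype(np.float32)); print(n,'handle',len(q),r,'z',np.percentile(q[:,2],[5,50,95]).round(4))
    h=P[reg&(P[...,2]>.0105)]; r=cv2.minAreaRect((h[:,:2]*1e3).astype(np.float32)); print('  all',len(h),r)
    h=h[h[:,1]>-.115]; print('  shank n',len(h), h.mean(0).round(4), 'z98',np.percentile(h[:,2],95), 'axis', np.degrees(np.arctan2(*(h.mean(0)-q.mean(0))[[1,0]])))
    if n=='wrist': save(w,'w7.png')
E
python3 pin.py
```

```text
[ 0.61  0.64 -0.84  1.48  0.49  1.24  0.07] [ 0.65764893 -0.09974135  0.38062647]
wrist handle 792 ((667.5223388671875, -151.43191528320312), (19.256547927856445, 54.519935607910156), 19.856843948364258) z [0.0169 0.0215 0.0228]
  all 1401 ((653.15625, -114.53301239013672), (19.208293914794922, 133.99224853515625), 20.715261459350586)
  shank n 509 [ 0.6428 -0.0855  0.0155] z98 0.017328689459999012 axis 110.83273217431712
top handle 2 ((643.0030517578125, -89.78596496582031), (2.3877861499786377, 0.0), -178.61146545410156) z [0.015  0.0161 0.0173]
  all 47 ((638.2822265625, -71.77151489257812), (9.953158378601074, 37.86507797241211), 17.80854034423828)
  shank n 47 [ 0.6386 -0.0721  0.0146] z98 0.018297875500477387 axis 103.93934294377165
```

View pics/w7.png

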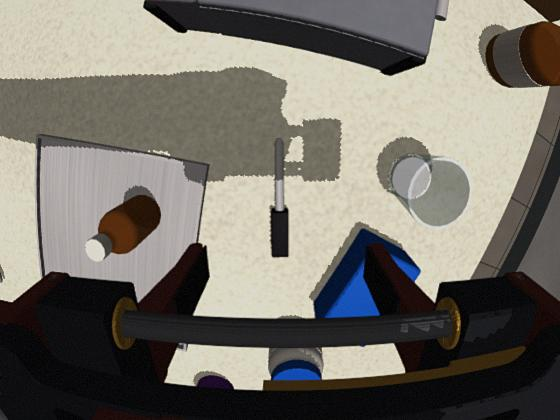

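Handle at (280,232), shank pointing up to (279,140), between the tray and the tip box. The wrist view puts its centre at (0.667, -0.151), top z ≈ 0.021, axis 110.6°.

```bash
python3 -c "
from h import *
goto([.6673,-.1512,.163+.0225],q=down(np.radians(20.6)))"
```

```text
shift [-0.518 -0.098  1.959]
turn [ 0.002 -0.     0.004]
```

Emit:
{"api": "drive_tool", "payload": {
  "series": [
    [[-0.25,-0.1,0.3],[0,0,0]],
    [[-0.52,-0.1,0.6],[0,0,0]],
    [[-0.52,-0.1,0.9],[0,0,0]],
    [[-0.52,-0.1,1],[0,0,0]],
    [[-0.52,-0.1,1],[0,0,0]]
  ],
  "fingers": 0
}}

```text
time_s: 51.35
tcp_pos: [0.667, -0.1526, 0.2808]
orientation: [0.567, 0.824, 0.0, 0.0]
force: [-0.8, -0.0, 0.2]
finger_gap: 0.0444
grip_force: 0.0
```

```bash
python3 pin.py | head -3; python3 -c "
from h import *
goto([.6673,-.1512,.163+.0225],q=down(np.radians(20.6)))"
```

```text
[ 0.64  0.76 -0.78  1.52  0.57  1.1   0.1 ] [ 0.6670206  -0.15262356  0.28083899]
wrist handle 1703 ((668.4789428710938, -150.4495086669922), (20.546875, 56.11410903930664), 20.636198043823242) z [0.0194 0.0215 0.0227]
  all 2955 ((653.8158569335938, -114.66040802001953), (20.036035537719727, 133.45504760742188), 20.764665603637695)
shift [0.018 0.004 0.964]
turn [0.002 0.001 0.005]
```

Emit:
{"api": "drive_tool", "payload": {
  "series": [
    [[0.02,0.01,0.35],[0,0,0]],
    [[0.02,0.01,0.65],[0,0,0]],
    [[0.02,0.01,0.85],[0,0,0]],
    [[0.02,0.01,0.94],[0,0,0]],
    [[0.02,0.01,0.965],[0,0,0]],
    [[0.02,0.01,0.965],[0,0,0]]
  ]
}}

```text
time_s: 52.2
tcp_pos: [0.6674, -0.1518, 0.1845]
orientation: [0.568, 0.823, 0.0, 0.001]
force: [0.4, 0.4, 0.6]
finger_gap: 0.0442
grip_force: 0.0
```

Emit:
{"api": "drive_tool", "payload": {
  "series": [
    [[0,0,0],[0,0,0]],
    [[0,0,0],[0,0,0]],
    [[0,0,0],[0,0,0]],
    [[0,0,0],[0,0,0]]
  ],
  "fingers": 1,
  "newtons": 40
}}

```text
time_s: 52.7
tcp_pos: [0.6673, -0.1518, 0.1841]
orientation: [0.568, 0.823, 0.0, 0.0]
force: [0.3, -0.3, 2.5]
finger_gap: 0.0197
grip_force: 40.0
```

Emit:
{"api": "drive_tool", "payload": {
  "series": [
    [[0,0,-0.1],[0,0,0]],
    [[0,0,-0.4],[0,0,0]],
    [[0,0,-0.8],[0,0,0]],
    [[0,0,-1],[0,0,0]],
    [[0,0,-1],[0,0,0]],
    [[0,0,-1],[0,0,0]]
  ]
}}

```text
time_s: 53.45
tcp_pos: [0.6665, -0.1521, 0.2822]
orientation: [0.568, 0.823, -0.001, -0.001]
force: [-0.6, 0.5, -1.4]
finger_gap: 0.0198
grip_force: 40.0
```

```bash
python3 -c "
from h import *
tocase(-65,-200,156,q=down(yaw))"
```

```text
t 53.45 grasp now case [  13.2 -347.   119.2]
shift [ 1.607 -0.445 -0.366]
turn [-0.002 -0.     0.211]
```

Emit:
{"api": "drive_tool", "payload": {
  "series": [
    [[0,0,-0.3],[0,0,0]],
    [[0.2,-0.1,-0.37],[0,0,0.1]],
    [[0.5,-0.25,-0.37],[0,0,0.21]],
    [[0.8,-0.45,-0.37],[0,0,0.21]],
    [[1,-0.45,-0.37],[0,0,0.21]],
    [[1,-0.45,-0.37],[0,0,0.21]]
  ]
}}

```text
time_s: 54.2
tcp_pos: [0.5895, -0.0729, 0.3203]
orientation: [0.654, 0.757, 0.0, -0.0]
force: [0.4, 0.6, -0.3]
finger_gap: 0.02
grip_force: 40.0
```

```bash
python3 -c "
from h import *
tocase(-65,-200,156,q=down(yaw))"
```

```text
t 54.2 grasp now case [ -51.5 -257.6  157.3]
shift [ 0.578 -0.133  0.013]
turn [-0.    -0.001  0.003]
```

Emit:
{"api": "drive_tool", "payload": {
  "series": [
    [[0.3,-0.13,0.01],[0,0,0]],
    [[0.57,-0.13,0.01],[0,0,0]],
    [[0.57,-0.13,0.01],[0,0,0]],
    [[0.57,-0.13,0.01],[0,0,0]],
    [[0.57,-0.13,0.01],[0,0,0]]
  ]
}}

```text
time_s: 54.82
tcp_pos: [0.5689, -0.0213, 0.3193]
orientation: [0.655, 0.755, -0.0, 0.0]
force: [-0.5, -0.4, -1.3]
finger_gap: 0.0199
grip_force: 40.0
```

```bash
cat > tip.py <<'E'
from h import *
import sys
tocase(-65,-200,156,q=down(yaw)); s=sense(); g=C(s['tcp_pos']+R.from_quat(s['orientation']).apply([0,0,.163]))
for n in('wrist','top','side'):
    w=cam(n); c=C(cloud(w).reshape(-1,3))
    q=c[(abs(c[:,0]-g[0])<18)&(c[:,1]>g[1]+32)&(c[:,1]<min(g[1]+115,-75))&(c[:,2]>128)&(c[:,2]<165)]
    if len(q)>10:
        px=np.polyfit(q[:,1],q[:,0],1); pz=np.polyfit(q[:,1],q[:,2],1)
        print(n,'shank',len(q),'ymax',q[:,1].max().round(1),'slope x,z',px[0].round(3),pz[0].round(3),'at y mean',q.mean(0).round(1),'x lo/hi',np.percentile(q[:,0],[3,97]).round(1),'ztop',np.percentile(q[:,2],95).round(1))
    q=c[(abs(c[:,0]+65)<20)&(abs(c[:,1]+55)<24)&(c[:,2]>152)&(c[:,2]<164)]
    if len(q)>10: print(n,'staple',len(q),np.percentile(q,[2,98],axis=0).round(1).tolist(),np.median(q[:,2]).round(1))
    save(w,'ins_%s.png'%n)
E
python3 tip.py; python3 -c "
import cv2
a=cv2.imread('pics/ins_side.png')[140:260,140:300]; b=cv2.imread('pics/ins_wrist.png')
cv2.imwrite('pics/ins1.png',cv2.resize(a,None,fx=4.5,fy=4.5,interpolation=2))"
```

```text
t 54.825 grasp now case [ -64.5 -203.7  156.3]
shift [ 0.037 -0.005  0.003]
turn [-0.     0.    -0.001]
wrist shank 3207 ymax -97.0 slope x,z 0.005 -0.005 at y mean [ -65.5 -134.6  150.8] x lo/hi [-70.1 -61. ] ztop 152.5
wrist staple 148 [[-78.0, -73.2, 152.2], [-52.9, -72.0, 157.4]] 155.0
top shank 44 ymax -97.6 slope x,z 0.026 -0.02 at y mean [ -65.3 -111.   149.3] x lo/hi [-69.3 -60.5] ztop 152.1
top staple 155 [[-77.4, -72.0, 153.3], [-51.9, -38.6, 161.0]] 157.9
side shank 115 ymax -95.2 slope x,z -0.0 -0.002 at y mean [ -68.  -131.5  148.3] x lo/hi [-71.6 -62.7] ztop 152.0
side staple 140 [[-79.9, -70.8, 152.8], [-52.3, -36.7, 160.2]] 157.4
```

View pics/ins1.png

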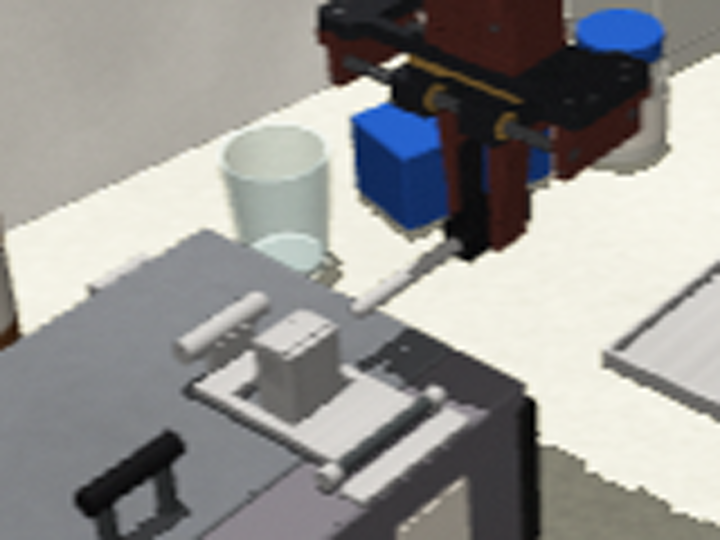

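The nose is at crop (358,305), lined up with the staple at (298,365). The shank and staple centres agree in x to under 1 mm, and the shank needs to drop 1 mm. Inserting now.

Emit:
{"api": "drive_tool", "payload": {
  "series": [
    [[0,0,0.01],[0,0,0]],
    [[0.08,0,0.01],[0,0,0]],
    [[0.16,0,0.01],[0,0,0]],
    [[0.22,0,0.01],[0,0,0]],
    [[0.28,0,0.01],[0,0,0]],
    [[0.34,0,0.01],[0,0,0]],
    [[0.4,0,0.01],[0,0,0]],
    [[0.4,0,0.01],[0,0,0]]
  ]
}}

```text
time_s: 55.98
tcp_pos: [0.5626, 0.0204, 0.3187]
orientation: [0.654, 0.756, 0.0, -0.0]
force: [0.5, -0.6, -1.5]
finger_gap: 0.0198
grip_force: 40.0
```

```bash
python3 tip.py; python3 -c "
from h import *
print(sense()['ft_torque'])"
```

```text
t 55.975 grasp now case [ -64.8 -161.4  155.7]
shift [-0.385 -0.002 -0.003]
turn [ 0.    -0.     0.002]
wrist shank 2360 ymax -75.1 slope x,z 0.007 -0.002 at y mean [ -65.9 -101.6  150.3] x lo/hi [-70.5 -61.4] ztop 152.0
wrist staple 4616 [[-77.9, -72.7, 157.2], [-53.0, -39.3, 160.9]] 159.3
top staple 100 [[-77.4, -63.4, 154.0], [-52.7, -38.3, 161.7]] 157.9
side shank 75 ymax -80.5 slope x,z 0.003 -0.004 at y mean [ -68.4 -104.2  147.7] x lo/hi [-71.8 -64. ] ztop 151.0
side staple 143 [[-79.6, -70.6, 152.9], [-52.0, -36.6, 160.4]] 157.4
[-0.04630801 -0.09060532  0.05001912]
```

Emit:
{"api": "drive_tool", "payload": {
  "series": [
    [[0.08,0,0],[0,0,0]],
    [[0.16,0,0],[0,0,0]],
    [[0.24,0,0],[0,0,0]],
    [[0.32,0,0],[0,0,0]],
    [[0.4,0,0],[0,0,0]],
    [[0.48,0,0],[0,0,0]],
    [[0.54,0,0],[0,0,0]],
    [[0.57,0,0],[0,0,0]],
    [[0.59,0,0],[0,0,0]],
    [[0.59,0,0],[0,0,0]]
  ]
}}

```text
time_s: 57.38
tcp_pos: [0.5542, 0.0781, 0.3186]
orientation: [0.655, 0.756, -0.0, 0.0]
force: [0.4, 0.8, -0.8]
finger_gap: 0.0194
grip_force: 40.0
```

Emit:
{"api": "drive_tool", "payload": {
  "series": [
    [[0.01,0,0],[0,0,0]],
    [[0.02,0,0],[0,0,0]],
    [[0.03,0,0],[0,0,0]],
    [[0.03,0,0],[0,0,0]]
  ]
}}

```text
time_s: 57.88
tcp_pos: [0.5537, 0.0812, 0.3187]
orientation: [0.654, 0.756, 0.0, 0.0]
force: [0.1, 0.0, -0.8]
finger_gap: 0.0199
grip_force: 40.0
```

```bash
python3 tip.py|head -2; python3 -c "
import cv2
a=cv2.imread('pics/ins_side.png')[140:260,140:300]; b=cv2.imread('pics/ins_wrist.png')
cv2.imwrite('pics/ins2.png',cv2.resize(a,None,fx=4.5,fy=4.5,interpolation=2))"
```

```text
t 57.875 grasp now case [ -64.9 -100.   155.7]
shift [-1.    -0.002 -0.003]
```

View pics/ins_wrist.png

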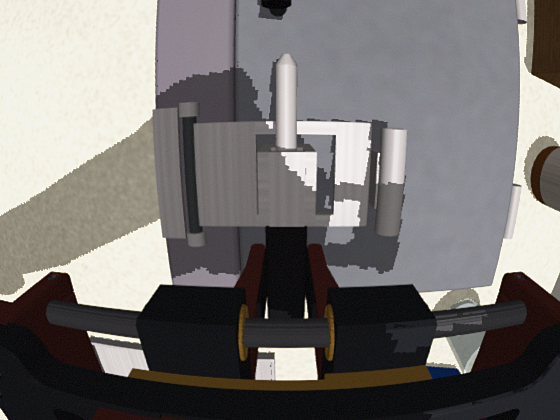

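The wrist view shows the nose out the far side at (287,60) and the black handle close to the staple's near face at (287,228). Pushing the last few millimetres until I feel contact.

Emit:
{"api": "drive_tool", "payload": {
  "series": [
    [[0.01,0,0],[0,0,0]],
    [[0.02,0,0],[0,0,0]],
    [[0.02,0,0],[0,0,0]]
  ]
}}

```text
time_s: 58.4
tcp_pos: [0.5536, 0.0823, 0.3186]
orientation: [0.655, 0.756, -0.001, 0.0]
force: [0.6, -4.9, 0.9]
finger_gap: 0.0199
grip_force: 40.0
```

Emit:
{"api": "drive_tool", "payload": {
  "series": [
    [[0.01,0,0],[0,0,0]],
    [[0.02,0,0],[0,0,0]],
    [[0.02,0,0],[0,0,0]]
  ]
}}

```text
time_s: 58.78
tcp_pos: [0.5536, 0.0828, 0.3186]
orientation: [0.655, 0.755, -0.001, 0.001]
force: [-0.0, -9.1, 3.1]
finger_gap: 0.0197
grip_force: 40.0
```

Emit:
{"api": "drive_tool", "payload": {
  "series": [
    [[0,0,0.01],[0,0,0]],
    [[0,0,0.02],[0,0,0]],
    [[0,0,0.025],[0,0,0]]
  ]
}}

```text
time_s: 59.15
tcp_pos: [0.5538, 0.0828, 0.3164]
orientation: [0.655, 0.755, -0.001, 0.002]
force: [0.3, -9.4, 4.6]
finger_gap: 0.0199
grip_force: 40.0
```

Emit:
{"api": "drive_tool", "payload": {
  "series": [
    [[0,0,0],[0,0,0]],
    [[0,0,0],[0,0,0]],
    [[0,0,0],[0,0,0]],
    [[0,0,0],[0,0,0]]
  ],
  "fingers": 0
}}

```text
time_s: 59.65
tcp_pos: [0.5531, 0.0855, 0.3161]
orientation: [0.654, 0.756, 0.0, -0.0]
force: [0.1, -0.4, 0.3]
finger_gap: 0.0437
grip_force: 0.0
```

Emit:
{"api": "drive_tool", "payload": {
  "series": [
    [[0,0,-0.2],[0,0,0]],
    [[0,0,-0.5],[0,0,0]],
    [[0,0,-1],[0,0,0]],
    [[0,0,-1],[0,0,0]]
  ]
}}

```text
time_s: 60.15
tcp_pos: [0.5538, 0.0863, 0.4212]
orientation: [0.654, 0.756, 0.003, 0.002]
force: [-0.5, 0.9, -0.7]
finger_gap: 0.0438
grip_force: 0.0
```

Emit:
{"api": "drive_tool", "payload": {
  "series": [
    [[-0.4,0,0],[0,0,0]],
    [[-0.9,0,-0.2],[0,0,0]],
    [[-0.9,0,-0.2],[0,0,0]],
    [[-0.9,0,-0.2],[0,0,0]]
  ]
}}

```text
time_s: 60.65
tcp_pos: [0.5658, -0.0035, 0.4362]
orientation: [0.655, 0.756, 0.0, -0.0]
force: [-0.8, 0.0, 0.0]
finger_gap: 0.0441
grip_force: 0.0
```

```bash
python3 -c "
from h import *
w=cam('wrist'); s=cam('side'); t=cam('top')
a=cv2.resize(s['image'][130:270,110:330],(660,420),interpolation=2); b=cv2.resize(t['image'][120:245,115:265],(0,0),fx=1,fy=1)
save(w,'end_w.png'); cv2.imwrite('pics/end_s.png',a[:,:,::-1])
for n,d in(('wrist',w),('top',t),('side',s)):
  c=C(cloud(d).reshape(-1,3)); g=d['image'].reshape(-1,3).max(1)
  q=c[(abs(c[:,0]+65)<16)&(c[:,1]>-150)&(c[:,1]<-60)&(c[:,2]>125)&(c[:,2]<165)&(g<75)]; print(n,'handle',len(q),np.percentile(q,[2,50,98],axis=0).round(1).tolist() if len(q) else '')
  q=c[(abs(c[:,0]+65)<10)&(c[:,1]>-35)&(c[:,1]<25)&(c[:,2]>130)&(c[:,2]<165)]; print('  nose',len(q),np.percentile(q,[2,50,98],axis=0).round(1).tolist() if len(q) else '')
  q=c[(abs(c[:,0]-50)<30)&(abs(c[:,1])<80)]; print('  lid',np.nanmedian(q[:,2]))
"
```

```text
wrist handle 1608 [[-75.1, -129.4, 137.6], [-65.2, -101.4, 146.5], [-55.9, -72.5, 152.0]]
  nose 360 [[-70.1, -34.6, 151.6], [-65.3, -23.3, 155.9], [-60.4, -11.2, 159.4]]
  lid 113.65647022356328
top handle 2 [[-77.4, -63.4, 134.1], [-77.3, -62.3, 134.3], [-77.2, -61.1, 134.6]]
  nose 64 [[-69.8, -33.6, 150.1], [-65.4, -16.5, 155.7], [-60.1, 1.5, 159.9]]
  lid 112.21274492037568
side handle 174 [[-76.7, -126.5, 127.0], [-74.2, -100.4, 141.0], [-58.8, -76.7, 149.6]]
  nose 68 [[-71.3, -33.3, 146.7], [-68.2, -14.1, 154.9], [-63.6, 4.5, 159.3]]
  lid 112.13176856262673
```

View pics/end_s.png

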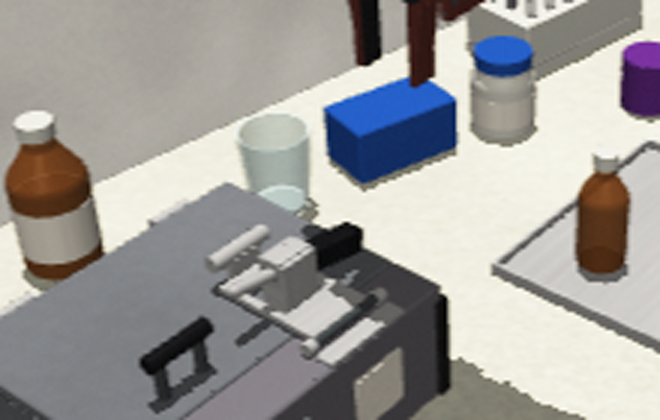

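The handle, at crop (335,243), is against the staple and the nose comes out at (245,280). The hasp is flat, the lid is shut and the amber bottle is untouched on the tray. Handing in.

```bash
python3 -c "
from station import order
print(order.sign_off())"
```

```text
the job is handed in; nothing more can be done
None
```

The job is done and handed in at about 61 s: both white canisters present are upright in the case, the lid is shut, the hasp is down over its staple, and the pin is through the eye with its handle against the staple (the pin sags about 10° in the eye); sign-off gave no verdict.

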